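Clamp a rod in the sprung fork clip and lock the jaw with a wedge

TASK

Take the plain rod from the rest and push it down, roughly centred, past the sprung jaw of the fork clip until it sits fully home in both forks and the jaw has sprung back over it. Then lock the jaw: lay the wedge flat on the bench and push it, thin end first, under the middle of the jaw's tail until it jams tight. Let go of everything, and leave the stepped shaft, sleeves, bearing ring and flange plate where they are.

Things in the scene. Friction and masses are not known exactly. Their poses are not given: they have to be found in the camera images.
- rod_mid (a point): Centre of the plain steel rod: a straight smooth cylinder, 20 mm in diameter, 190 mm long, about 0.3 to 0.6 kg. Its x axis runs along the rod; y and z may be rolled about it. It starts lying in one of the two places of the vee rest (either one), its axis 50 mm above the bench.
- rest: Fixed rest, 150 x 130 mm with its origin at the centre of its underside on the bench. Two rods lie in it parallel to its x axis, 80 mm apart (at y = -40 and y = +40 mm), axes 50 mm up, each carried by two upright vees 12 mm thick at x = -62 and +62 mm; the space between is free for fingers, above a 10 mm base plate.
- stepped: Stepped shaft lying in the other place of the rest: same length and same 20 mm ends as the rod, but 32 mm thick over the middle 90 mm with a 36 mm collar; origin at its centre, x along it. Not to be used; leave it in place.
- fixture: Fork clip fixed to the bench; origin on the bench under the middle of the seat. The rod is to lie along its y axis, in two U forks 12 mm thick at y = -66 and +66 mm. Base plate 12 mm thick, x from -40 to +50, y from -85 to +85 mm. The sprung jaw stands on the -x side; its tail sticks out to -x, roughly towards the robot.
- rod_seat (a point): Where the seated rod's centre belongs: midway between the forks, 65 mm above the bench; axes as the fixture's, y along the rod. Each fork's slot is 23 mm wide (x -11.5 to +11.5), its floor 55 mm above the bench; its +x wall rises to 93 mm and flares outwards up to 105 mm, its -x wall rises to 70 mm.
- jaw (a joint): Opening angle of the sprung jaw (rad): 0 closed against its stop, where it rests, to 0.22 open. A spring closes it (0.13 N m, plus 0.5 N m per rad). It turns about an axle along the fixture's y at x = -16 mm, 28 mm up; opening moves the top to -x and the tail down. Between its two arms (y -40 to +40 mm) nothing stands higher than 36 mm.
- jaw_nose (a point): Tip of the jaw's noses, at mid length between them: fixture x = -5 mm, 76 mm up when closed. The two noses, 10 mm thick, are at y = -48 and +48 mm; each has a steep slope facing the slot, from x = -17 mm at 100 mm height down to the tip. A rod pushed straight down (about 15 N) forces the jaw some 0.1 rad open, passes the tips and is held under them with 2 mm to spare.
- jaw_lip (a point): Middle of the lower outer edge of the jaw's tail: fixture x = -95 mm, y = 0, 20 mm above the bench with the jaw closed. The tail is a level steel bar 40 mm wide (y -20 to +20), 8 mm thick, running from here to the axle; below it is only the bench, as far as the base plate's edge at fixture x = -40 mm.
- wedge_grip (a point): Point for gripping the wedge by its sides: 38 mm behind its middle, towards the thick end, 17 mm above its underside; axes as the wedge's. The thin end is 98 mm ahead of it, the thick back face 22 mm behind.
- wedge_tip (a point): Middle of the lower edge of the wedge's thin end, 60 mm ahead of its middle; axes as the wedge's. Pushed under the tail, the wedge jams when its slope meets the tail's edge, with this point about 43 mm past that edge; friction then holds it there.
- wedge: Solid aluminium wedge, 120 mm long, 36 mm wide with parallel upright sides, 0.2 to 0.37 kg, at first flat on the bench. Origin at the centre of its underside; x points to the thin end, z up. Its top is level at 36 mm height over the thick back 20 mm, then slopes straight down over 100 mm to 8 mm height at the thin end.
- rod: The same plain rod as a whole; same origin and axes as rod_mid.
- sleeve_a: Bystander: upright steel sleeve, 64 mm in diameter, 110 mm high; origin under its centre.
- sleeve_b: Bystander: upright steel sleeve, 60 mm in diameter, 90 mm high; origin under its centre.
- bearing: Bystander: bearing ring lying flat, 72 mm in diameter, 18 mm high; origin under its centre.
- flange: Bystander: square flange plate lying flat, 90 mm wide, 10 mm thick; origin under its centre.
There are look-alikes about, which are no part of the job. There is more than one size of the wedge; the one meant has the size given above.

How it is judged:
By the outcome, as a careful person would: the job done as asked, in the order asked, and still so for the second after the job is handed in, with the robot touching nothing.
It also fails if it takes over 64 s, if anything falls off the work surface, if the arm or the gripper's body presses on something with over 40 N, if the wrist force passes 120 N, or if a joint passes its speed limit or range.

ROBOT

A 7-joint arm with a two-finger parallel gripper is mounted at the origin on the work surface. World frame = base frame: x ahead of the robot, y to its left, z up, the work surface at z = 0. Lengths are in m, angles in rad, forces in N, time in s.
With the tool pointing down it reaches from about 0.425 to 0.825 m from the base axis. Payload 3.6 kg.
Tool frame: the origin (TCP) lies on the centre line of the jaws, within the pads' length; the fingertips stand arm.tips_ahead ahead of it and the grasp point (between the pads) lies 3 mm ahead of it (arm.tips_ahead is the distance from the TCP to the fingertips, in m); y points along the fingers, z is the direction in which the jaws open and shut, and the axes are right-handed (so a half turn about y gives the same grasp; the last joint's range is limited). The gripper opens to 85 mm and grips with 20 to 120 N. Pads are 22 mm wide; open, the fingers measure 114 mm over their backs; the gripper's body (76 mm by 85 mm) begins 54 mm behind the grasp point. The pads swing forward as they close: fully open they stand 13 mm farther back than shut.
Start: joints at [1.125, 0.615, -0.013, 1.423, 0.008, 1.103, -0.04], TCP at [0.265, -0.594, 0.253] pointing down, gripper open.
Joint ranges: [-3.12, 3.12], [-0.3, 2.06], [-1.34, 1.32], [0.26, 2.42], [-1.36, 4.5], [0.01, 1.98], [-2.84, 2.84]. Speed limits (rad/s): [2.79, 2.79, 3.14, 3.14, 3.14, 3.14, 3.14].

INTERFACE

Orientations are given as a unit quaternion [w, x, y, z].
In Python, from bench import arm gives the robot as it stands.
- The arm moves only by the tool apply_moves, never from a script. Its argument "increments" is a list of rows, each a list of 4 numbers: the shift along the tool's x, y, z in mm, then the turn about the tool's y in rad. In form: [[dx, dy, dz, yaw], ...]. A call has 1 to 8 rows; each row shifts and turns the commanded pose from where the row before left it, along the tool's axes as they then stand; what a row does not reach is not made up. A row lasts 1/12 s, in which the tool goes at most 41.7 mm and 7.16 degrees, less where a joint would pass 70% of its speed; a pose out of reach is approached as far as the arm can. A call is refused whole if a number of a shift passes 41.7 or a number of a turn 0.125, either way. A call with a gripper value outside its range is refused whole. "hand" is the finger opening in mm, from 0 to 85.4, set as the call begins (left out, the last holds). The fingers move at their own pace and stop on an object; the grip force is fixed at half the most. Time passes only in rows, so rows that do not move let the fingers close. It gives the time, the measured TCP pose, the force and the opening at its end, in the units of the state.
- arm.get_state(): the state, without advancing time (a new reading comes with each control period).
- arm.get_image(name): name is "scene" or "top"; returns a dict with "image" (420x560x3 uint8, blue, green, red), "camera_matrix" (3x3 intrinsics, pixels), "camera_from_world" (4x4, takes a point from world to camera coordinates). Camera axes: x right, y down, z forward; pixel columns grow to the right and rows downward; lengths in m; the calibration is good to about 2 mm. A picture is of the moment at which its call begins. There is no depth.
- arm.job_done(): hands the job in, once; it reports no verdict.
The state is a dict: "clock": time; "joints": joint angles; "joint_vel": joint speeds; "joint_efforts": joint torques, N m; "ee_pos": TCP position; "orientation": TCP orientation; "ft_force": force on the tool from outside, world axes, zero at the start; "wrist_torque": the same for the moment, N m; "gripper_width": finger opening in m.
Only numpy, scipy, OpenCV 4.12 (cv2) and the standard library are available. Lean on these libraries where they do the work, as an engineer would, in place of code of your own. Each camera call takes 0.05 s, during which the arm holds its last target.

## Working session

There is one attempt and no reset: what is moved stays moved. The work goes in short steps, Python scripts to look and compute and a tool call to move; the robot and the scene stay as the last step left them, time stands still between calls to the robot, and variables do not carry over. Pictures are saved under pics/ and viewed, and the job is handed in when it is done.

Besides the shell and the picture viewer there is one more tool, called as name(argument=value, ...), one argument or row to a line, values as JSON. apply_moves: Moves the arm, as the interface text tells. Its arguments: {"type":"object","properties":{"increments":{"type":"array"},"hand":{"type":"number"}},"required":["increments"]}

```bash
mkdir -p pics; ls; python3 - <<'E'
from bench import arm
import cv2,numpy as np
s=arm.get_state();print(s)
print(arm.tips_ahead)
for n in("scene","top"):
    r=arm.get_image(n);cv2.imwrite(f"pics/{n}0.png",r["image"]);np.savez(f"pics/{n}0.npz",K=r["camera_matrix"],T=r["camera_from_world"])
    print(n,np.round(r["camera_matrix"],1),np.round(r["camera_from_world"],4))
E
```

```text
pics
{'clock': 0.0, 'joints': array([ 1.12447732,  0.61593972, -0.0126016 ,  1.42487227,  0.00810425,
        1.10337484, -0.04038348]), 'joint_vel': array([ 0.00114725,  0.00071143, -0.00013869,  0.00021129, -0.00122993,
       -0.00168535,  0.00094711]), 'joint_efforts': array([-7.37775622e-05, -4.69211626e+01,  2.59274645e-01, -1.71031934e+01,
        9.97831346e-03,  9.70150810e-03, -6.00226343e-06]), 'ee_pos': array([ 0.26465788, -0.59292641,  0.25213361]), 'orientation': array([ 0.14716178, -0.14756991,  0.69245564, -0.69070378]), 'ft_force': array([-0.01511668, -0.31948447, -0.79305995]), 'wrist_torque': array([-0.02866373,  0.03404968,  0.07832543]), 'gripper_width': 0.0855968553884624}
0.022
scene [[393.6   0.  275.7]
 [  0.  393.6 214.5]
 [  0.    0.    1. ]] [[-0.8357  0.5489  0.0182  0.4995]
 [ 0.3591  0.5712 -0.7381 -0.122 ]
 [-0.4156 -0.6103 -0.6744  1.4353]
 [ 0.      0.      0.      1.    ]]
top [[420.    0.  279.6]
 [  0.  420.  208.1]
 [  0.    0.    1. ]] [[ 1.570e-02 -9.999e-01 -5.000e-04 -5.810e-02]
 [-9.949e-01 -1.560e-02 -9.970e-02  5.685e-01]
 [ 9.970e-02  2.100e-03 -9.950e-01  9.975e-01]
 [ 0.000e+00  0.000e+00  0.000e+00  1.000e+00]]
```

View pics/scene0.png

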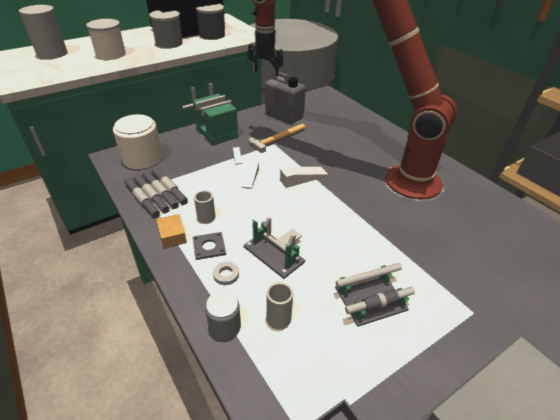

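View pics/top0.png

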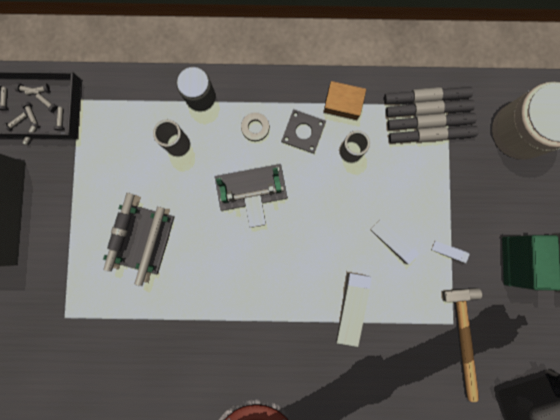

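```bash
python3 - <<'E'
import cv2
t=cv2.imread("pics/top0.png");s=cv2.imread("pics/scene0.png")
c=cv2.resize(t[200:360,320:490],None,fx=4.5,fy=3.7,interpolation=cv2.INTER_CUBIC)
c=cv2.resize(t[200:350,320:490],None,fx=4,fy=4,interpolation=cv2.INTER_CUBIC)
cv2.imwrite("pics/w_top.png",c)
c=cv2.resize(s[110:210,210:350],None,fx=5,fy=5,interpolation=cv2.INTER_CUBIC)
cv2.imwrite("pics/w_scene.png",c)
c=cv2.resize(t[150:300,90:300],None,fx=3.8,fy=3.8,interpolation=cv2.INTER_CUBIC)
cv2.imwrite("pics/f_top.png",c)
c=cv2.resize(s[200:330,230:430],None,fx=4,fy=4,interpolation=cv2.INTER_CUBIC)
cv2.imwrite("pics/f_scene.png",c)
E
```

```text
(no output)
```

View pics/w_top.png

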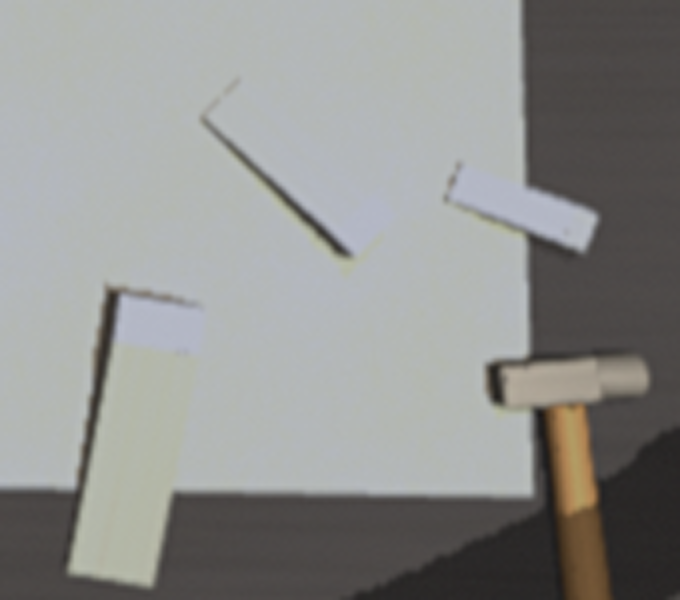

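View pics/w_scene.png

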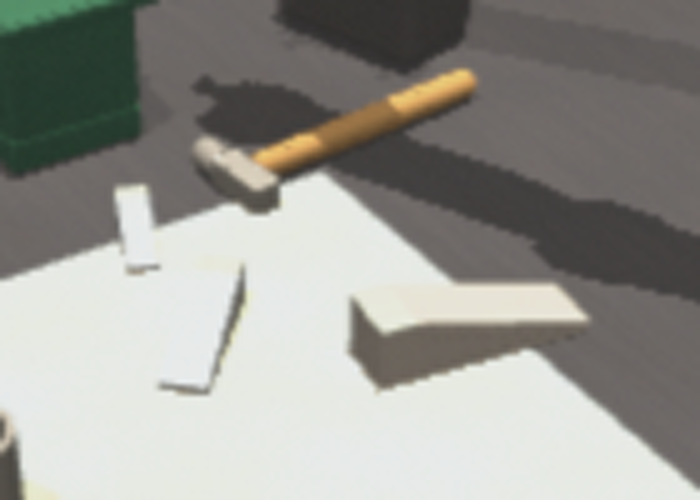

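View pics/f_top.png

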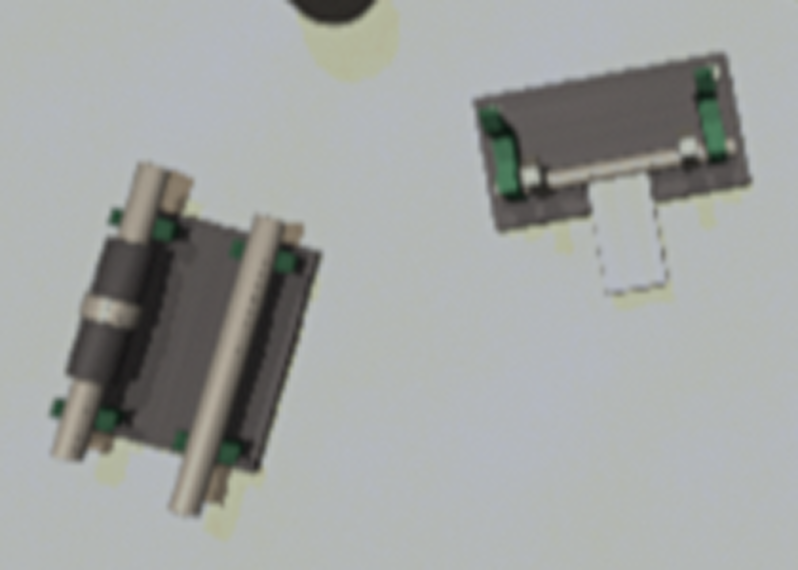

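View pics/f_scene.png

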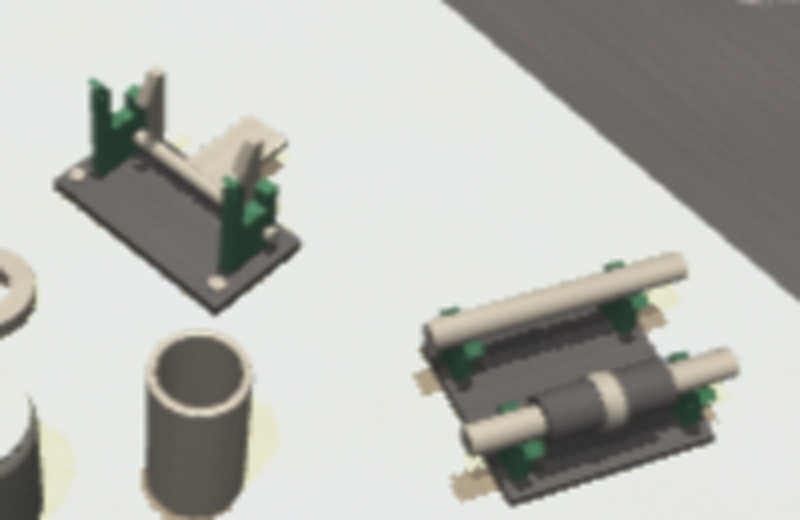

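```bash
cat > h.py <<'E'
import numpy as np,cv2
from scipy.optimize import least_squares
def cam(n,tag="0"):
    d=np.load(f"pics/{n}{tag}.npz");return d["K"],d["T"]
def proj(c,P):
    K,T=c;P=np.atleast_2d(P);q=(T[:3,:3]@P.T).T+T[:3,3];q=(K@q.T).T;return q[:,:2]/q[:,2:]
def back(c,uv,z):
    K,T=c;r=np.linalg.inv(K)@np.array([uv[0],uv[1],1.]);R=T[:3,:3];o=-R.T@T[:3,3];d=R.T@r
    return o+d*(z-o[2])/d[2]
def place(p,L):
    x,y,t=p;L=np.atleast_2d(L).astype(float)/1000;c,s=np.cos(t),np.sin(t)
    return np.c_[x+c*L[:,0]-s*L[:,1],y+s*L[:,0]+c*L[:,1],L[:,2]]
def fit(obs,p0):
    # obs list of (cam, local, uv)
    f=lambda p:np.concatenate([(proj(c,place(p,l))-np.array(uv)).ravel() for c,l,uv in obs])
    r=least_squares(f,p0);return r.x,r.fun.reshape(-1,2)
def crop(img,x0,y0,x1,y1,s,name,stretch=False):
    c=img[y0:y1,x0:x1]
    if stretch:
        c=c.astype(float);lo=np.percentile(c,stretch);c=np.clip((c-lo)/(c.max()-lo)*255,0,255).astype(np.uint8)
    c=cv2.resize(c,None,fx=s,fy=s,interpolation=cv2.INTER_CUBIC);cv2.imwrite(name,c)
def un(uv,x0,y0,s): return ((uv[0]+.5)/s-.5+x0,(uv[1]+.5)/s-.5+y0)
E
python3 - <<'E'
from h import *
t=cv2.imread("pics/top0.png");s=cv2.imread("pics/scene0.png")
crop(t,360,205,430,275,8,"pics/wb_top.png",30)
crop(s,230,150,270,195,13,"pics/wb_scene.png",30)
ct=cam("top")
a=[un(q,320,200,4) for q in [(105,288),(200,303),(155,587),(68,573)]]
P=[back(ct,q,.02) for q in a];print("A",[round(np.linalg.norm(P[i]-P[(i+1)%4])*1000) for i in range(4)])
a=[un(q,320,200,4) for q in [(460,162),(598,215),(583,252),(446,200)]]
P=[back(ct,q,.015) for q in a];print("C",[round(np.linalg.norm(P[i]-P[(i+1)%4])*1000) for i in range(4)])
a=[un(q,320,200,4) for q in [(240,78),(203,118),(353,260)]]
P=[back(ct,q,.01) for q in a];print("B",[round(np.linalg.norm(P[i]-P[(i+1)%3])*1000) for i in range(2)],P)
E
```

```text
A [58, 170, 52, 170]
C [89, 25, 88, 25]
B [34, 125] [array([ 0.54757291, -0.29766329,  0.01      ]), array([ 0.5224087 , -0.27458587,  0.01      ]), array([ 0.43674715, -0.36605375,  0.01      ])]
```

View pics/wb_top.png

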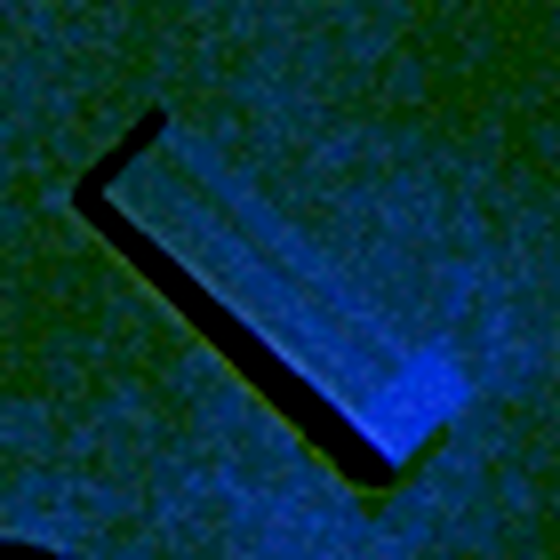

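View pics/wb_scene.png

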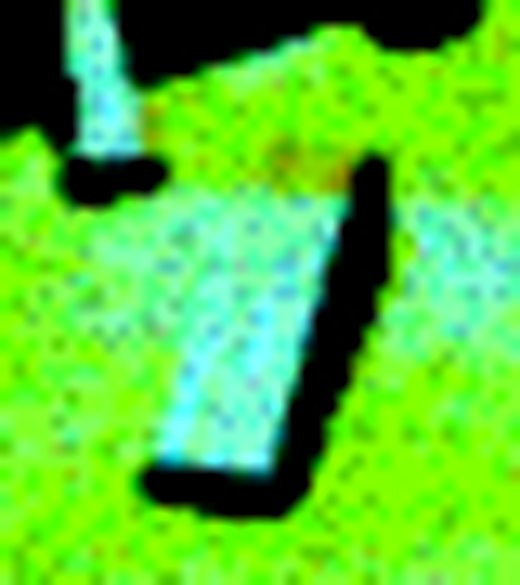

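```bash
cat > fits.py <<'E'
from h import *
ct,cs=cam("top"),cam("scene")
T=lambda l,q,o:(ct,l,un(q,*o)); S=lambda l,q,o:(cs,l,un(q,*o))
o=(360,205,8);q=(230,150,13)
W=[T((60,18,0),(75,198),o),T((60,-18,0),(153,107),o),T((60,18,8),(100,190),o),T((60,-18,8),(168,120),o),T((-60,18,36),(395,467),o),T((-60,18,0),(362,488),o),T((-60,-18,36),(472,392),o),
 S((60,18,0),(285,515),q),S((60,-18,0),(145,490),q),S((60,18,8),(270,472),q),S((60,-18,8),(155,465),q),S((-60,18,36),(365,155),q)]
o2=(90,150,3.8);o3=(230,200,4)
F=[T((50,85,12),(475,100),o2),T((50,-85,12),(723,54),o2),T((-40,-85,12),(750,182),o2),T((-40,85,12),(498,231),o2),T((-95,20,28),(605,293),o2),T((-95,-20,28),(667,284),o2),
 S((50,85,12),(213,302),o3),S((50,-85,12),(54,182),o3),S((-40,85,12),(300,241),o3)]
R=[T((95,0,50),(267,222),o2),T((-95,0,50),(184,508),o2),S((-95,0,50),(683,265),o3),S((95,0,50),(435,335),o3)]
if __name__=="__main__":
    for n,ob,p0 in(("wedge",W,(.49,-.32,.8)),("fix",F,(.6,.05,.15)),("rod",R,(.5,.3,-.2))):
        p,r=fit(ob,p0);print(n,np.round(p,4));print(np.round(r,1).tolist())
        pt,rt=fit([x for x in ob if x[0] is ct],p0);print("  top only",np.round(pt,4))
        pt,rt=fit([x for x in ob if x[0] is cs],p0);print("  scene only",np.round(pt,4))
E
python3 fits.py
```

```text
wedge [ 0.4935 -0.3303  0.7962]
[[0.7, -0.1], [0.9, 1.2], [-1.8, 0.8], [-0.2, -0.7], [-0.1, 1.2], [-0.4, -1.9], [0.7, -0.1], [-0.8, -0.5], [0.1, 0.0], [0.3, 1.0], [-0.8, 0.2], [0.6, -0.4]]
  top only [ 0.4936 -0.3303  0.7907]
  scene only [ 0.4937 -0.3309  0.8191]
fix [0.6186 0.0237 0.2027]
[[-1.0, -0.5], [0.5, -0.8], [0.1, 0.5], [-0.9, 0.2], [0.3, 0.5], [0.1, -0.2], [0.2, 0.9], [-0.8, -1.5], [0.3, -1.0]]
  top only [0.6184 0.0234 0.202 ]
  scene only [0.6192 0.0252 0.2011]
rod [ 0.4722  0.26   -0.2388]
[[-0.2, -0.7], [-1.0, 1.9], [-0.5, -0.3], [-1.4, 0.3]]
  top only [ 0.4737  0.2587 -0.2381]
  scene only [ 0.4699  0.2613 -0.2389]
```

```bash
python3 - <<'E'
from h import *
ct,cs=cam("top"),cam("scene")
t=cv2.imread("pics/top0.png");s=cv2.imread("pics/scene0.png")
fx=(.6186,.0237,.2027);w=(.4935,-.3303,.7962);r=(.4722,.26,-.2388)
L=[]
def pl(p,pts,closed=True,col=(0,0,255)):L.append((p,pts,closed,col))
pl(fx,[(50,85,12),(50,-85,12),(-40,-85,12),(-40,85,12)])
pl(fx,[(-95,20,28),(-95,-20,28),(-40,-20,28),(-40,20,28)])
for y in(60,72,-60,-72):pl(fx,[(11.5,y,93),(11.5,y,55),(-11.5,y,55),(-11.5,y,70)],False,(255,0,0))
for y in(43,53,-43,-53):pl(fx,[(-17,y,100),(-5,y,76)],False,(0,160,255))
pl(w,[(60,18,8),(60,-18,8),(-40,-18,36),(-60,-18,36),(-60,18,36),(-40,18,36)]);pl(w,[(-60,18,36),(-60,18,0),(60,18,0),(60,18,8)],False);pl(w,[(60,18,0),(60,-18,0)],False)
pl(r,[(95,10,50),(95,-10,50),(-95,-10,50),(-95,10,50)]);pl(r,[(95,0,60),(-95,0,60)],False,(255,0,0))
def dr(img,c,x0,y0,x1,y1,k,n):
    im=cv2.resize(img[y0:y1,x0:x1],None,fx=k,fy=k,interpolation=cv2.INTER_CUBIC)
    for p,pts,cl,col in L:
        q=(proj(c,place(p,pts))-[x0,y0]+.5)*k-.5
        cv2.polylines(im,[np.round(q).astype(np.int32)],cl,col,1,cv2.LINE_AA)
    cv2.imwrite(n,im)
dr(t,ct,110,150,300,295,4,"pics/o1.png");dr(s,cs,235,205,430,330,4,"pics/o2.png");dr(t,ct,350,200,440,280,6,"pics/o3.png")
E
```

```text
(no output)
```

View pics/o1.png

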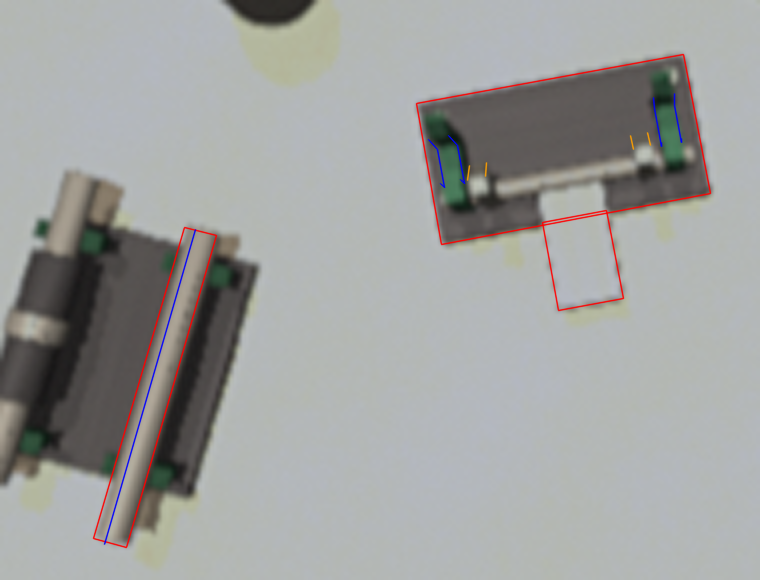

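View pics/o2.png

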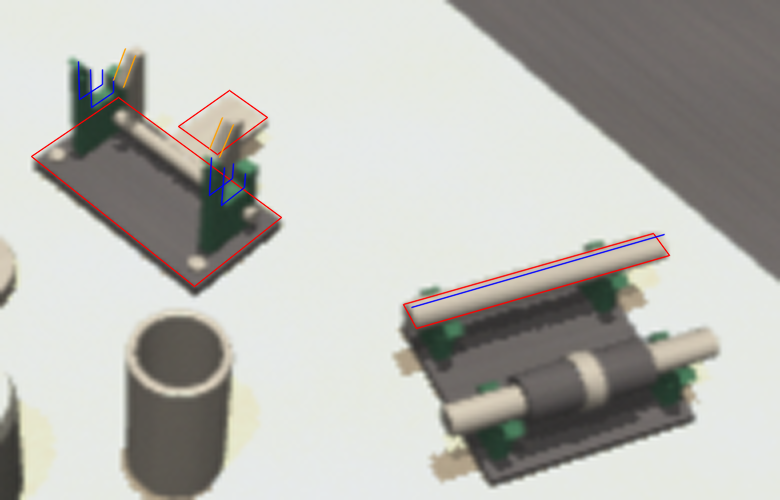

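View pics/o3.png

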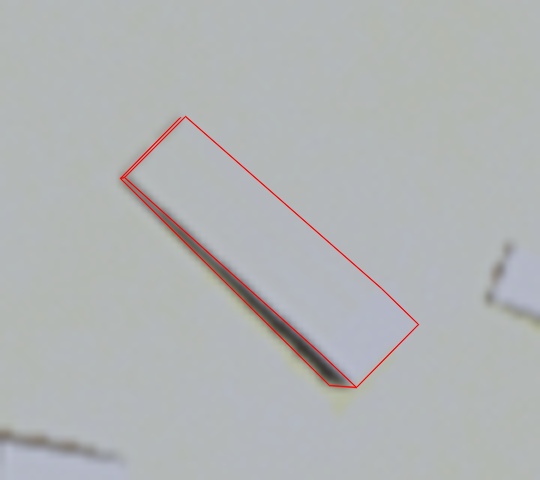

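```bash
cat >> h.py <<'E'
from scipy.spatial.transform import Rotation as Ro
def rot(s): q=s["orientation"];return Ro.from_quat([q[1],q[2],q[3],q[0]]).as_matrix()
def yaw(s): # world angle of tool z
    R=rot(s);return np.arctan2(R[1,2],R[0,2])
def plan(s,target,zang):
    """remaining moves in tool axes for target TCP pos and tool-z world angle (mod pi)"""
    R=rot(s);d=R.T@(np.array(target)-s["ee_pos"])*1000
    dy=(zang-yaw(s)+np.pi/2)%np.pi-np.pi/2
    # turn about tool y (down) by +a -> world yaw -a
    print("pos",np.round(s["ee_pos"],4),"zang",round(yaw(s),4),"tilt",np.round(R[:,1],3),"F",np.round(s["ft_force"],1),"w",round(s["gripper_width"]*1000,1),"t",s["clock"])
    print("joints",np.round(s["joints"],2))
    print("tool-axes shift mm",np.round(d,1),"turn about y",round(-dy,4), "world d mm",np.round((np.array(target)-s["ee_pos"])*1000,1))
E
python3 - <<'E'
from h import *
from bench import arm
s=arm.get_state();print(np.round(rot(s),3))
r=(.4722,.26,-.2388)
plan(s,(.4722,.26,.053),r[2]+np.pi/2)
E
```

```text
[[-0.913 -0.001  0.408]
 [-0.408  0.002 -0.913]
 [ 0.    -1.    -0.002]]
pos [ 0.2647 -0.593   0.2523] zang -1.1509 tilt [-0.001  0.002 -1.   ] F [ 0.  -0.8  0.7] w 85.2 t 0.1
joints [ 1.12  0.62 -0.01  1.42  0.01  1.1  -0.04]
tool-axes shift mm [-537.2  200.8 -693.8] turn about y 0.6587 world d mm [ 207.5  853.  -199.3]
```

```bash
cat >> h.py <<'E'
def rows(p,a,wps,vmax=40,wmax=.12,rd=0.5):
    """p start pos(m), a tool-z angle (tool straight down); wps: (pos m, angle, [vmax]); prints rows, simulating rounding"""
    p=np.array(p)*1000;out=[]
    for wp in wps:
        q=np.array(wp[0])*1000;b=wp[1];v=wp[2] if len(wp)>2 else vmax
        n=int(max(np.ceil(np.linalg.norm(q-p)/v-1e-6),np.ceil(abs(b-a)/wmax-1e-6),1));p0,a0=p.copy(),a
        for i in range(1,n+1):
            g=p0+(q-p0)*i/n;h=a0+(b-a0)*i/n
            R=np.array([[-np.cos(a+np.pi/2+np.pi),0,np.cos(a)],[-np.sin(a+np.pi/2+np.pi),0,np.sin(a)],[0,-1,0]])
            X=np.cross(R[:,1],R[:,2]);R[:,0]=X
            d=np.round(R.T@(g-p)/rd)*rd;t=np.round(-(h-a)/.005)*.005
            p=p+R@d;a=a-t;out.append([float(x) for x in d]+[float(round(t,3))])
    for i in range(0,len(out),8):print("call",i//8,[ [round(x,3) for x in r] for r in out[i:i+8]])
    print("ends",np.round(p,1),round(a,4),"rows",len(out))
E
python3 - <<'E'
from h import *
from bench import arm
s=arm.get_state()
rows(s["ee_pos"],yaw(s),[((.52,-.30,.25),-.2),((.472,.26,.17),1.332)],vmax=39)
E
```

```text
call 0 [[-35.5, 0.0, -16.5, -0.095], [-36.5, 0.5, -13.0, -0.095], [-37.5, 0.0, -9.0, -0.095], [-38.5, 0.5, -6.0, -0.095], [-39.0, 0.0, -2.0, -0.095], [-38.5, 0.5, 1.5, -0.095], [-38.5, 0.0, 5.5, -0.095], [-38.0, 0.5, 8.5, -0.095]]
call 1 [[-37.0, 0.0, 12.5, -0.095], [-35.5, 0.5, 16.0, -0.095], [-36.0, 5.5, -10.5, -0.1], [-36.5, 5.0, -7.0, -0.105], [-37.5, 5.5, -3.0, -0.1], [-37.5, 5.5, 0.5, -0.105], [-37.0, 5.0, 5.0, -0.1], [-36.5, 5.5, 8.0, -0.105]]
call 2 [[-35.5, 5.0, 12.0, -0.1], [-34.0, 5.5, 16.0, -0.105], [-32.5, 5.5, 19.0, -0.1], [-30.0, 5.0, 22.0, -0.1], [-28.0, 5.5, 25.0, -0.105], [-25.0, 5.5, 28.0, -0.1], [-22.0, 5.0, 30.0, -0.105], [-19.0, 5.5, 32.5, -0.1]]
call 3 [[-15.5, 5.5, 34.0, -0.105]]
ends [472.  259.8 169.8] 1.3341 rows 25
```

apply_moves(
  increments=[
    [-35.5,0,-16.5,-0.095],
    [-36.5,0.5,-13,-0.095],
    [-37.5,0,-9,-0.095],
    [-38.5,0.5,-6,-0.095],
    [-39,0,-2,-0.095],
    [-38.5,0.5,1.5,-0.095],
    [-38.5,0,5.5,-0.095],
    [-38,0.5,8.5,-0.095],
  ],
  hand=60,
)

```text
clock: 0.77
ee_pos: [0.4697, -0.3575, 0.2511]
orientation: [0.395, -0.395, 0.587, -0.587]
ft_force: [1.0, -0.3, 0.0]
gripper_width: 0.06
```

apply_moves(
  increments=[
    [-37,0,12.5,-0.095],
    [-35.5,0.5,16,-0.095],
    [-36,5.5,-10.5,-0.1],
    [-36.5,5,-7,-0.105],
    [-37.5,5.5,-3,-0.1],
    [-37.5,5.5,0.5,-0.105],
    [-37,5,5,-0.1],
    [-36.5,5.5,8,-0.105],
  ],
)

```text
clock: 1.43
ee_pos: [0.5005, -0.0751, 0.2185]
orientation: [-0.593, 0.593, -0.385, 0.385]
ft_force: [0.8, 0.3, -0.5]
gripper_width: 0.0602
```

apply_moves(
  increments=[
    [-35.5,5,12,-0.1],
    [-34,5.5,16,-0.105],
    [-32.5,5.5,19,-0.1],
    [-30,5,22,-0.1],
    [-28,5.5,25,-0.105],
    [-25,5.5,28,-0.1],
    [-22,5,30,-0.105],
    [-19,5.5,32.5,-0.1],
  ],
)

```text
clock: 2.1
ee_pos: [0.4751, 0.2233, 0.1759]
orientation: [-0.697, 0.697, -0.119, 0.119]
ft_force: [1.1, 0.3, 0.1]
gripper_width: 0.0602
```

apply_moves(
  increments=[
    [-15.5,5.5,34,-0.105],
    [0,0,0,0],
  ],
)

```text
clock: 2.27
ee_pos: [0.4691, 0.2687, 0.1707]
orientation: [0.706, -0.7, 0.079, -0.077]
ft_force: [-0.0, 1.8, 0.4]
gripper_width: 0.0598
```

```bash
python3 - <<'E'
from h import *
from bench import arm
for n in("scene","top"):
    r=arm.get_image(n);cv2.imwrite(f"pics/{n}1.png",r["image"])
    crop(r["image"],*( (300,200,440,330) if n=="scene" else (60,160,220,300)),4,f"pics/c_{n}1.png")
s=arm.get_state()
plan(s,(.4722,.26,.053),-.2388+np.pi/2)
E
```

```text
pos [0.4712 0.261  0.1703] zang 1.3375 tilt [-0.002  0.    -1.   ] F [ 1.  -0.  -0.2] w 60.0 t 2.3667
joints [-0.11  0.63 -0.68  1.83  0.5   0.86  0.3 ]
tool-axes shift mm [  1.3 117.3  -0.7] turn about y 0.0055 world d mm [   1.    -1.  -117.3]
```

View pics/c_top1.png

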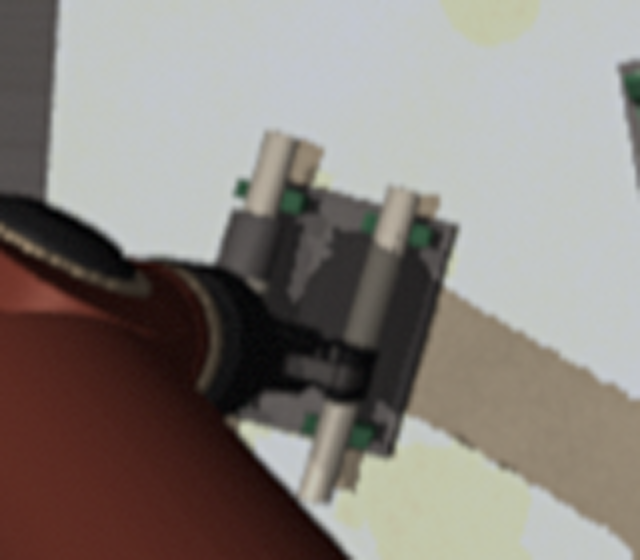

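View pics/c_scene1.png

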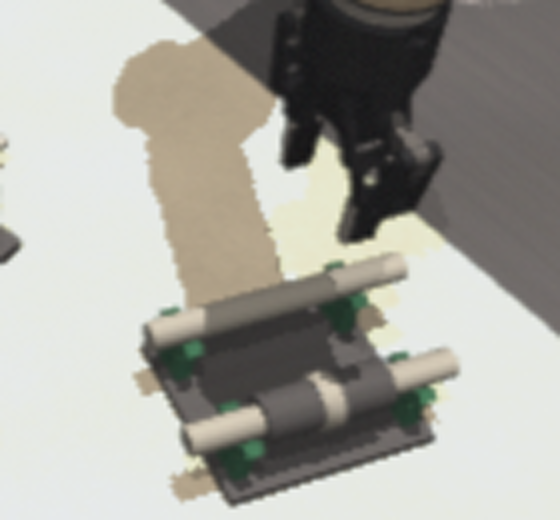

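apply_moves(
  increments=[
    [1,35,-0.5,0.005],
    [0,35,0,0],
    [0,30,0,0],
    [0,15,0,0],
    [0,2,0,0],
    [0,0,0,0],
  ],
)

```text
clock: 2.87
ee_pos: [0.4733, 0.2567, 0.0531]
orientation: [-0.701, 0.703, -0.087, 0.086]
ft_force: [-0.4, -0.1, 0.1]
gripper_width: 0.0601
```

```bash
python3 - <<'E'
from h import *
from bench import arm
for n in("scene",):
    r=arm.get_image(n);cv2.imwrite(f"pics/{n}2.png",r["image"])
    crop(r["image"],*( (300,200,440,330) if n=="scene" else (60,160,220,300)),4,f"pics/c_{n}2.png")
s=arm.get_state()
plan(s,(.4722,.26,.053),-.2388+np.pi/2)
E
```

```text
pos [0.4739 0.2577 0.0543] zang 1.3271 tilt [ 0.001 -0.    -1.   ] F [-0.3  0.2  0.3] w 59.9 t 2.9167
joints [-0.2   0.79 -0.53  1.92  0.67  0.62  0.16]
tool-axes shift mm [-2.2  1.3  1.8] turn about y -0.0049 world d mm [-1.7  2.3 -1.3]
```

View pics/c_scene2.png

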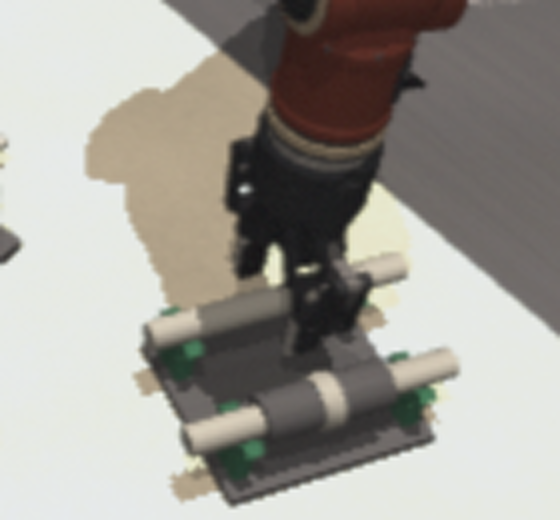

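apply_moves(
  increments=[
    [-1.5,1,1,0],
    [0,0,0,0],
    [0,0,0,0],
    [0,0,0,0],
    [0,0,0,0],
    [0,0,0,0],
  ],
  hand=5,
)

```text
clock: 3.42
ee_pos: [0.4723, 0.2596, 0.0542]
orientation: [-0.702, 0.702, -0.085, 0.086]
ft_force: [-0.5, -0.4, 5.9]
gripper_width: 0.0178
```

apply_moves(
  increments=[
    [0,0,0,0],
    [0,0,0,0],
    [0,0,0,0],
  ],
)

```text
clock: 3.67
ee_pos: [0.4723, 0.2595, 0.0542]
orientation: [-0.702, 0.702, -0.085, 0.086]
ft_force: [-0.7, -2.1, 6.1]
gripper_width: 0.0183
```

apply_moves(
  increments=[
    [0,-5,0,0],
    [0,-10,0,0],
    [0,-20,0,0],
    [0,-25,0,0],
    [0,-25,0,0],
    [0,-25,0,0],
    [0,0,0,0],
    [0,0,0,0],
  ],
)

```text
clock: 4.33
ee_pos: [0.4723, 0.2602, 0.1641]
orientation: [0.703, -0.701, 0.084, -0.086]
ft_force: [0.4, -0.1, -4.7]
gripper_width: 0.0185
```

```bash
python3 - <<'E'
from h import *
from bench import arm
for n in("scene","top"):
    r=arm.get_image(n);cv2.imwrite(f"pics/{n}3.png",r["image"])
    crop(r["image"],*( (290,170,440,330) if n=="scene" else (60,160,220,300)),4,f"pics/c_{n}3.png")
s=arm.get_state()
plan(s,(.4722,.26,.053),-.2388+np.pi/2)
E
```

```text
pos [0.4711 0.2588 0.1617] zang 1.3289 tilt [-0.002 -0.002 -1.   ] F [ 0.2 -0.1 -3.4] w 17.9 t 4.4333
joints [-0.12  0.64 -0.67  1.84  0.52  0.84  0.28]
tool-axes shift mm [  0.9 108.7   1.7] turn about y -0.0031 world d mm [   1.1    1.2 -108.7]
```

View pics/c_scene3.png

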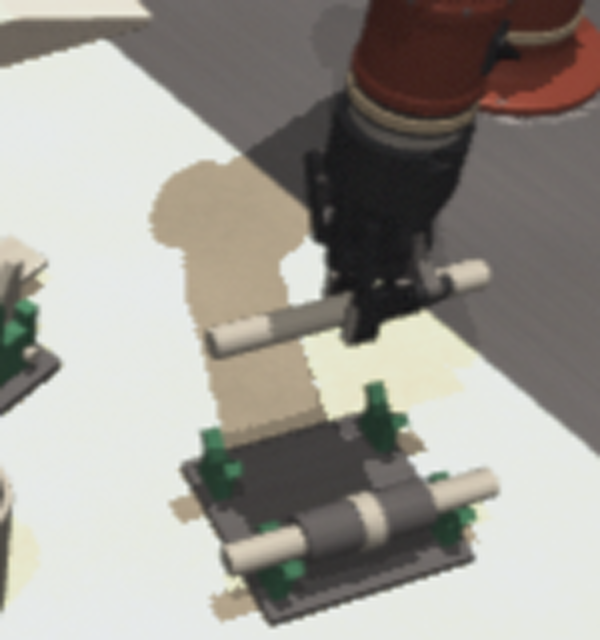

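View pics/c_top3.png

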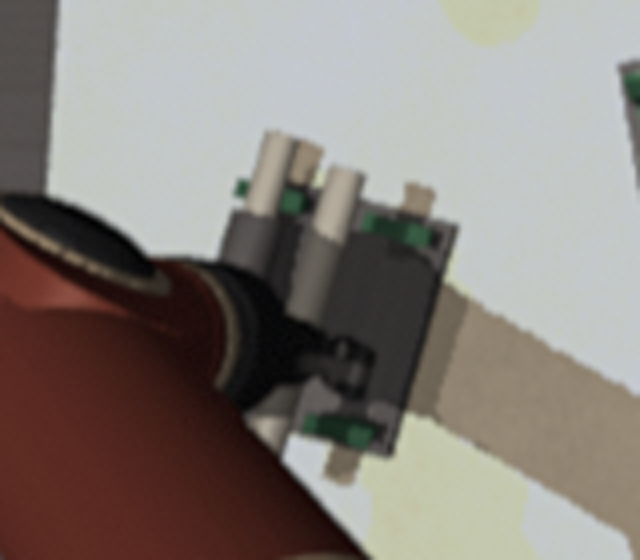

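```bash
python3 - <<'E'
from h import *
rows((.4715,.2595,.163),1.330,[((.54,.15,.18),.72),((.6186,.0237,.165),.2027)],vmax=32,wmax=.1)
E
```

```text
call 0 [[13.0, -2.5, -13.0, 0.085], [14.5, -2.5, -11.5, 0.09], [15.5, -2.5, -10.5, 0.085], [16.0, -2.0, -9.0, 0.09], [16.5, -2.5, -7.5, 0.085], [17.5, -2.5, -6.0, 0.09], [18.0, -2.5, -4.5, 0.085], [24.5, 2.5, -4.0, 0.085]]
call 1 [[24.5, 2.5, -2.0, 0.085], [25.0, 2.5, 0.0, 0.09], [24.5, 2.5, 2.5, 0.085], [24.5, 2.5, 4.5, 0.085], [24.0, 2.5, 6.5, 0.085]]
ends [618.5  23.6 165. ] 0.205 rows 13
```

apply_moves(
  increments=[
    [13,-2.5,-13,0.085],
    [14.5,-2.5,-11.5,0.09],
    [15.5,-2.5,-10.5,0.085],
    [16,-2,-9,0.09],
    [16.5,-2.5,-7.5,0.085],
    [17.5,-2.5,-6,0.09],
    [18,-2.5,-4.5,0.085],
    [24.5,2.5,-4,0.085],
  ],
)

```text
clock: 5.1
ee_pos: [0.5525, 0.13, 0.1763]
orientation: [-0.631, 0.631, -0.321, 0.319]
ft_force: [1.2, 1.2, -3.7]
gripper_width: 0.0183
```

apply_moves(
  increments=[
    [24.5,2.5,-2,0.085],
    [25,2.5,0,0.09],
    [24.5,2.5,2.5,0.085],
    [24.5,2.5,4.5,0.085],
    [24,2.5,6.5,0.085],
    [0,0,0,0],
    [0,0,0,0],
    [0,0,0,0],
  ],
)

```text
clock: 5.77
ee_pos: [0.6174, 0.0245, 0.1629]
orientation: [-0.548, 0.549, -0.448, 0.445]
ft_force: [-0.4, 1.3, -3.1]
gripper_width: 0.0183
```

```bash
python3 - <<'E'
from h import *
from bench import arm
for n in("scene","top"):
    r=arm.get_image(n);cv2.imwrite(f"pics/{n}4.png",r["image"])
    crop(r["image"],*( (200,170,350,300) if n=="scene" else (190,130,320,240)),5,f"pics/c_{n}4.png")
s=arm.get_state()
plan(s,(.6186,.0237,.165),.2027)
E
```

```text
pos [0.6176 0.0256 0.1639] zang 0.2069 tilt [-0.002  0.001 -1.   ] F [-0.2  0.6 -3.1] w 18.5 t 5.8667
joints [ 0.14  0.68 -0.37  1.62  0.29  0.9  -0.13]
tool-axes shift mm [ 2.1 -1.1  0.6] turn about y 0.0042 world d mm [ 1.  -1.9  1.1]
```

View pics/c_scene4.png

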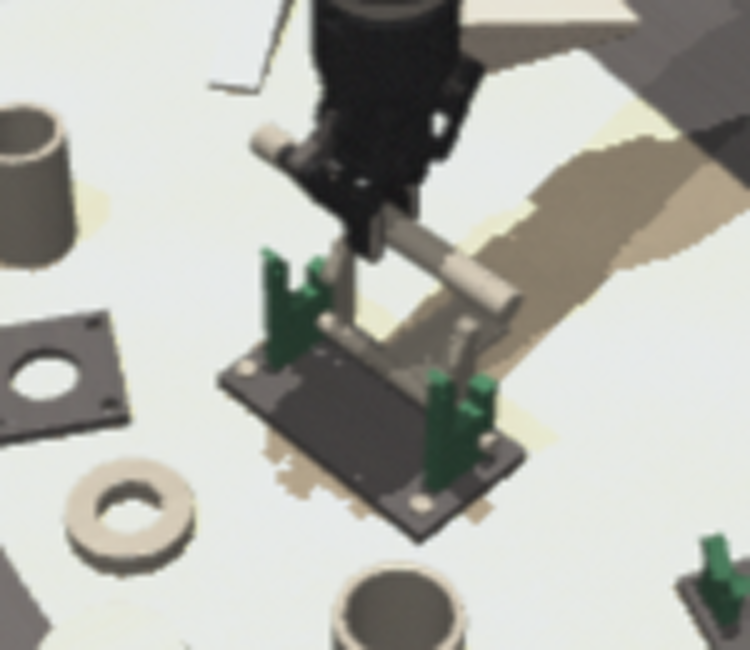

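View pics/c_top4.png

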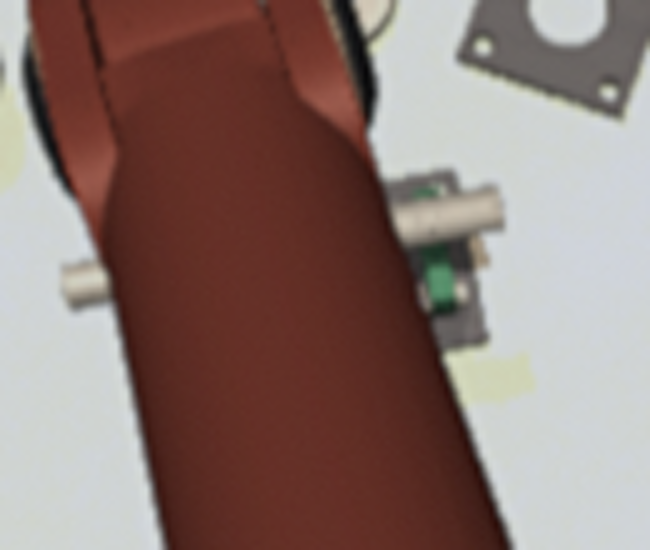

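```bash
python3 - <<'E'
from h import *
ct,cs=cam("top"),cam("scene")
obs=[(cs,1,un((506,304),200,170,5)),(cs,-1,un((262,139),200,170,5)),(ct,1,un((64,285),190,130,5)),(ct,-1,un((499,206),190,130,5))]
def ends(p,k):
    x,y,z,a,b=p;d=np.array([np.cos(a)*np.cos(b),np.sin(a)*np.cos(b),np.sin(b)])*.095
    return np.array([x,y,z])+k*d
f=lambda p:np.concatenate([(proj(c,ends(p,k))[0]-np.array(uv)) for c,k,uv in obs])
r=least_squares(f,(.62,.02,.16,1.77,0),x_scale=(.1,.1,.1,1,1));print(np.round(r.x,4),np.round(r.fun,2))
for sub in(obs[:2],obs[2:]):
    g=lambda p:np.concatenate([(proj(c,ends((p[0],p[1],.1597,p[2],p[3]),k))[0]-np.array(uv)) for c,k,uv in sub])
    q=least_squares(g,(.62,.02,1.77,0));print(np.round(q.x,4),np.round(q.fun,2))
t=cv2.imread("pics/top0.png");s=cv2.imread("pics/scene0.png")
crop(t,210,155,295,220,9,"pics/f9t.png");crop(s,240,205,310,280,8,"pics/f9s.png")
E
```

```text
[0.6184 0.0233 0.1588 1.768  0.0274] [ 0.37  0.11 -0.57 -0.05 -0.19 -0.14  0.19  0.28]
[0.6187 0.0241 1.7483 0.0428] [-0. -0.  0.  0.]
[ 0.6183  0.024   1.76   -0.0465] [-0.  0.  0. -0.]
```

View pics/f9t.png

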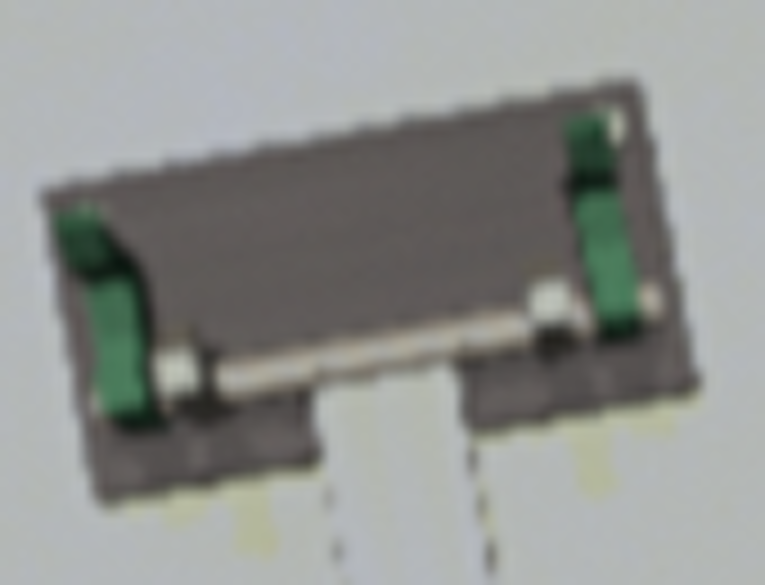

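View pics/f9s.png

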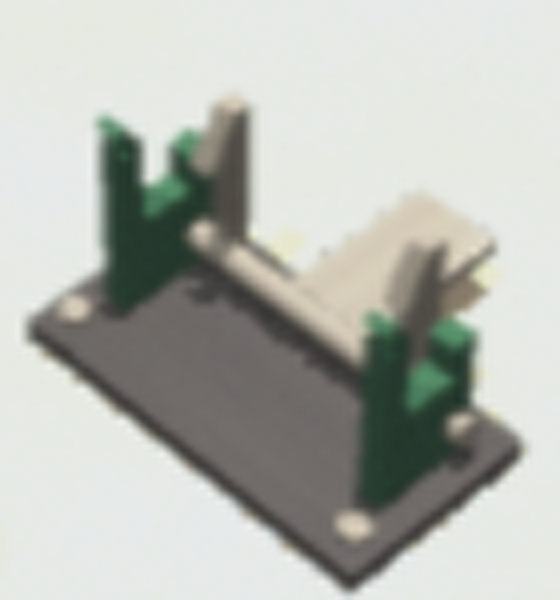

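```bash
python3 - <<'E'
from h import *
cs=cam("scene");ct=cam("top");fx=(.6186,.0237,.2027)
for nm,p in(("floor+y",[(11.5,72,55),(-11.5,72,55),(-11.5,60,55),(11.5,60,55)]),("floor-y",[(11.5,-60,55),(-11.5,-60,55),(-11.5,-72,55),(11.5,-72,55)]),("nosetop+y",[(-17,43,100),(-17,53,100)]),("nosetop-y",[(-17,-43,100),(-17,-53,100)])):
    print(nm,np.round((proj(cs,place(fx,p))-[240,205]+.5)*8-.5).tolist(),"top",np.round((proj(ct,place(fx,p))-[210,155]+.5)*9-.5).tolist())
E
```

```text
floor+y [[403.0, 410.0], [449.0, 375.0], [424.0, 357.0], [378.0, 391.0]] top [[84.0, 291.0], [99.0, 375.0], [144.0, 367.0], [129.0, 283.0]]
floor-y [[142.0, 214.0], [187.0, 184.0], [165.0, 168.0], [119.0, 198.0]] top [[573.0, 200.0], [589.0, 284.0], [633.0, 275.0], [617.0, 191.0]]
nosetop+y [[405.0, 234.0], [426.0, 248.0]] top [[191.0, 353.0], [152.0, 360.0]]
nosetop-y [[231.0, 110.0], [211.0, 97.0]] top [[525.0, 290.0], [564.0, 283.0]]
```

```bash
python3 - <<'E'
from h import *
cs=cam("scene");ct=cam("top");fx=(.6186,.0237,.2027)
ss=cv2.imread("pics/f9s.png");tt=cv2.imread("pics/f9t.png")
for y in(43,53,-43,-53):
  for p,col in(([(-17,y,100),(-5,y,76)],(0,0,255)),):
    for im,c,o,k in((ss,cs,[240,205],8),(tt,ct,[210,155],9)):
        q=(proj(c,place(fx,p))-o+.5)*k-.5
        cv2.polylines(im,[np.round(q).astype(np.int32)],False,col,1,cv2.LINE_AA)
for y in(60,72,-60,-72):
  for p,col in(([(11.5,y,93),(11.5,y,55),(-11.5,y,55),(-11.5,y,70)],(255,0,0)),):
    for im,c,o,k in((ss,cs,[240,205],8),(tt,ct,[210,155],9)):
        q=(proj(c,place(fx,p))-o+.5)*k-.5
        cv2.polylines(im,[np.round(q).astype(np.int32)],False,col,1,cv2.LINE_AA)
cv2.imwrite("pics/g9s.png",ss);cv2.imwrite("pics/g9t.png",tt)
E
```

```text
(no output)
```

View pics/g9s.png

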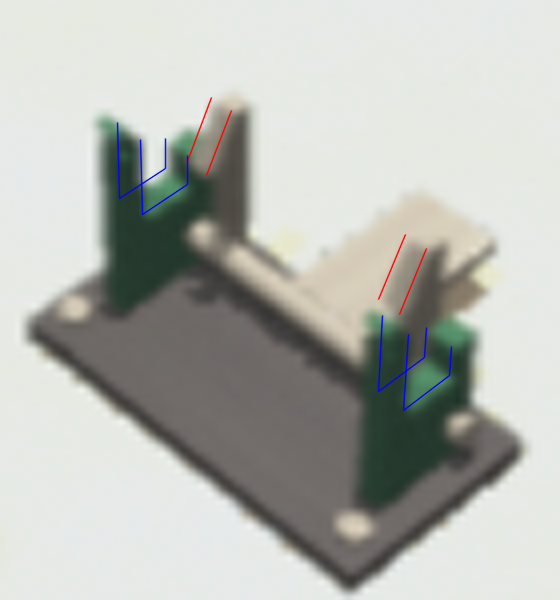

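View pics/g9t.png

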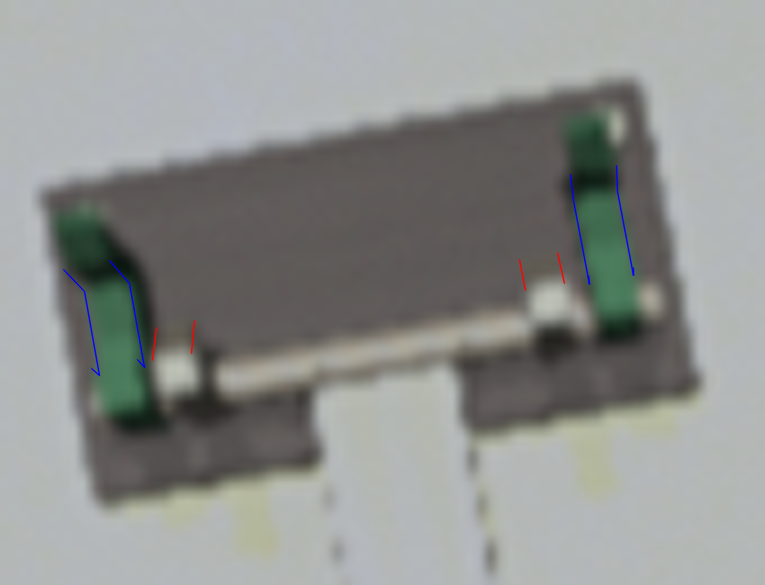

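apply_moves(
  increments=[
    [0,20,0,0],
    [0,20,0,0],
    [0,8,0,0],
    [0,5,0,0],
    [0,5,0,0],
    [0,0,0,0],
  ],
)

```text
clock: 6.37
ee_pos: [0.6185, 0.0243, 0.1065]
orientation: [-0.548, 0.549, -0.447, 0.446]
ft_force: [-0.4, -0.1, -3.6]
gripper_width: 0.0183
```

```bash
cat >> h.py <<'E'
def look(tag,sc=None,tp=None,k=5):
    from bench import arm
    for n,c in(("scene",sc),("top",tp)):
        if c is None: continue
        r=arm.get_image(n);cv2.imwrite(f"pics/{n}{tag}.png",r["image"]);crop(r["image"],*c,k,f"pics/c_{n}{tag}.png")
    return arm.get_state()
E
python3 - <<'E'
from h import *
s=look("5",(220,190,320,290),None,6)
plan(s,(.6186,.0237,.069),.2027)
E
```

```text
pos [0.6189 0.0242 0.1071] zang 0.2045 tilt [ 0.  0. -1.] F [ 0.1 -0.1 -4.4] w 18.2 t 6.4167
joints [ 0.13  0.75 -0.34  1.66  0.33  0.78 -0.16]
tool-axes shift mm [ 0.4 38.1 -0.4] turn about y 0.0018 world d mm [ -0.3  -0.5 -38.1]
```

View pics/c_scene5.png

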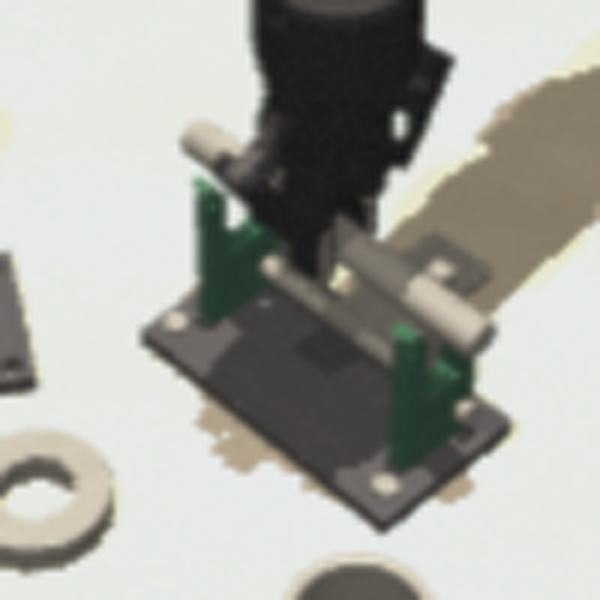

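apply_moves(
  increments=[
    [0,4,0,0],
    [0,4,0,0],
    [0,4,0,0],
    [0,0,0,0],
  ],
)

```text
clock: 6.75
ee_pos: [0.6185, 0.0238, 0.0942]
orientation: [-0.548, 0.548, -0.447, 0.446]
ft_force: [-0.3, -0.6, -4.0]
gripper_width: 0.018
```

apply_moves(
  increments=[
    [0,4,0,0],
    [0,4,0,0],
    [0,0,0,0],
  ],
)

```text
clock: 7.0
ee_pos: [0.6203, 0.0242, 0.0873]
orientation: [0.549, -0.547, 0.446, -0.447]
ft_force: [2.7, 0.9, -2.4]
gripper_width: 0.0177
```

apply_moves(
  increments=[
    [0,4,0,0],
    [0,4,0,0],
    [0,0,0,0],
  ],
)

```text
clock: 7.25
ee_pos: [0.6187, 0.0239, 0.0779]
orientation: [0.548, -0.548, 0.447, -0.446]
ft_force: [3.2, -0.1, -3.3]
gripper_width: 0.0179
```

apply_moves(
  increments=[
    [0,4,0,0],
    [0,4,0,0],
    [0,0,0,0],
  ],
)

```text
clock: 7.5
ee_pos: [0.6176, 0.0236, 0.0695]
orientation: [-0.548, 0.549, -0.447, 0.446]
ft_force: [1.5, -0.0, -4.5]
gripper_width: 0.0182
```

apply_moves(
  increments=[
    [0,1.5,0,0],
    [0,0,0,0],
    [0,0,0,0],
  ],
)

```text
clock: 7.75
ee_pos: [0.6177, 0.0236, 0.0693]
orientation: [-0.548, 0.549, -0.447, 0.446]
ft_force: [-1.1, -0.9, 1.5]
gripper_width: 0.0181
```

apply_moves(
  increments=[
    [0,1,0,0],
    [0,0,0,0],
  ],
)

```text
clock: 7.92
ee_pos: [0.6177, 0.0236, 0.0692]
orientation: [-0.548, 0.549, -0.447, 0.446]
ft_force: [-4.1, -0.3, 5.8]
gripper_width: 0.0181
```

```bash
python3 - <<'E'
from h import *
s=look("6",(220,190,320,290),None,6)
plan(s,(.6186,.0237,.069),.2027)
E
```

```text
pos [0.6177 0.0236 0.0692] zang 0.2039 tilt [-0.002 -0.001 -1.   ] F [-3.9 -0.3  5.6] w 18.1 t 7.9667
joints [ 0.11  0.8  -0.32  1.68  0.35  0.71 -0.18]
tool-axes shift mm [0.1 0.2 0.9] turn about y 0.0012 world d mm [ 0.9  0.1 -0.2]
```

View pics/c_scene6.png

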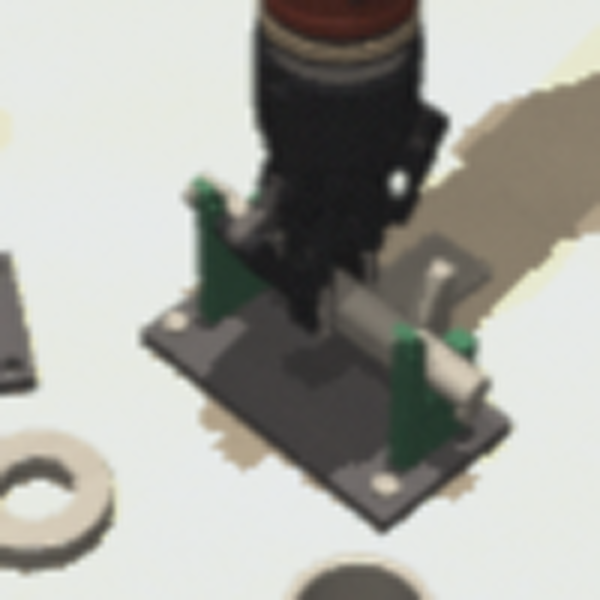

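apply_moves(
  increments=[
    [0,-1,0,0],
    [0,0,0,0],
    [0,0,0,0],
    [0,0,0,0],
  ],
  hand=50,
)

```text
clock: 8.3
ee_pos: [0.6189, 0.0239, 0.0693]
orientation: [0.548, -0.548, 0.446, -0.447]
ft_force: [0.4, 0.1, -0.3]
gripper_width: 0.05
```

apply_moves(
  increments=[
    [0,-10,0,0],
    [0,-20,0,0],
    [0,-30,0,0],
    [0,-35,0,0],
    [0,-35,0,0],
    [20,-20,-20,0],
    [30,0,-25,0],
    [30,0,-25,0],
  ],
)

```text
clock: 8.97
ee_pos: [0.5672, -0.068, 0.2222]
orientation: [0.55, -0.548, 0.444, -0.447]
ft_force: [0.4, -1.8, -1.0]
gripper_width: 0.0498
```

```bash
python3 - <<'E'
from h import *
s=look("7",(220,190,320,290),(200,145,300,245),6)
w=(.4935,-.3303,.7962)
g=place(w,(-38,0,0))[0];print(g)
plan(s,(g[0],g[1],.12),w[2]-np.pi/2)
rows(s["ee_pos"],yaw(s),[((g[0],g[1],.12),w[2]-np.pi/2)],vmax=38)
E
```

```text
[ 0.46692175 -0.35745873  0.        ]
pos [ 0.5633 -0.078   0.2199] zang 0.1918 tilt [-0.003 -0.007 -1.   ] F [ 0.6 -0.6 -0.3] w 50.0 t 9.0667
joints [ 0.35  0.55 -0.39  1.7   0.26  0.95  0.05]
tool-axes shift mm [ 255.3  102.3 -147.5] turn about y 0.9664 world d mm [ -96.4 -279.5  -99.9]
call 0 [[28.5, 11.0, -16.5, 0.105], [30.0, 11.0, -13.5, 0.11], [31.0, 11.5, -10.0, 0.105], [32.5, 11.0, -6.5, 0.11], [32.5, 11.0, -3.0, 0.105], [33.0, 11.0, 0.5, 0.11], [32.5, 11.0, 4.0, 0.105], [32.0, 11.5, 7.0, 0.11]]
call 1 [[31.0, 11.0, 11.0, 0.105]]
ends [ 467.  -357.4  119.9] -0.7732 rows 9
```

View pics/c_scene7.png

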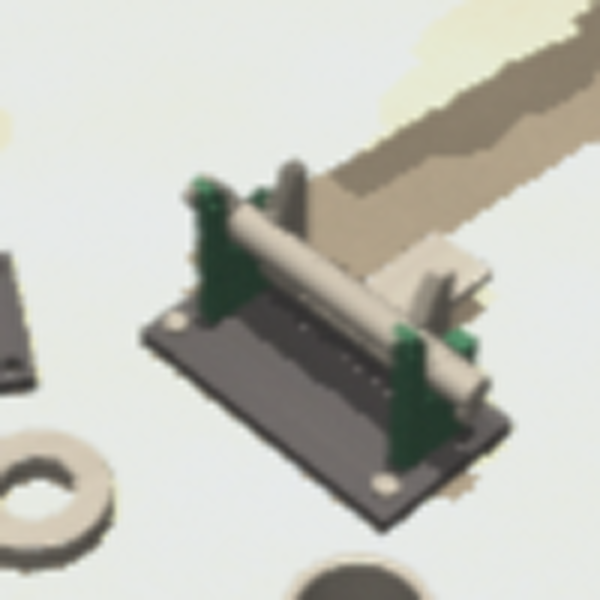

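View pics/c_top7.png

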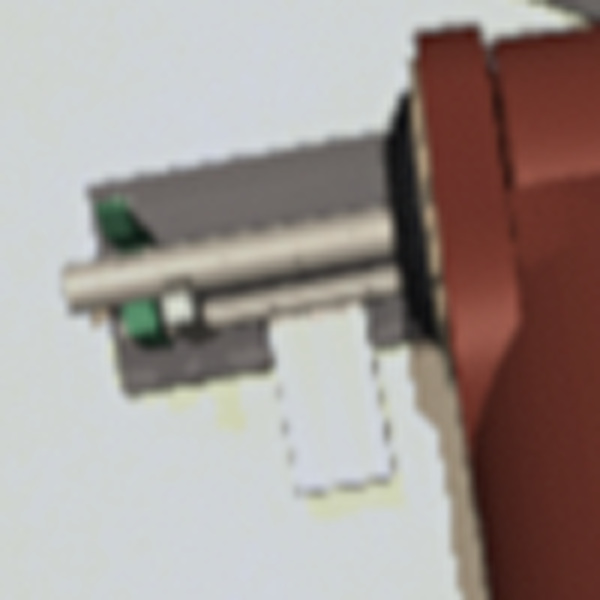

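apply_moves(
  increments=[
    [28.5,11,-16.5,0.105],
    [30,11,-13.5,0.11],
    [31,11.5,-10,0.105],
    [32.5,11,-6.5,0.11],
    [32.5,11,-3,0.105],
    [33,11,0.5,0.11],
    [32.5,11,4,0.105],
    [32,11.5,7,0.11],
  ],
  hand=62,
)

```text
clock: 9.73
ee_pos: [0.4836, -0.3194, 0.1306]
orientation: [-0.311, 0.31, -0.635, 0.636]
ft_force: [0.9, 0.3, 0.8]
gripper_width: 0.062
```

apply_moves(
  increments=[
    [31,11,11,0.105],
    [0,0,0,0],
    [0,0,0,0],
    [0,0,0,0],
  ],
)

```text
clock: 10.07
ee_pos: [0.4741, -0.3486, 0.1196]
orientation: [0.279, -0.278, 0.65, -0.65]
ft_force: [0.6, 1.3, -0.7]
gripper_width: 0.0617
```

```bash
python3 - <<'E'
from h import *
s=look("8",(220,120,300,210),(340,190,470,310),6)
w=(.4935,-.3303,.7962)
g=place(w,(-38,0,0))[0]
plan(s,(g[0],g[1],.026),w[2]-np.pi/2)
E
```

```text
pos [ 0.4749 -0.3475  0.12  ] zang -0.7577 tilt [ 0.002  0.001 -1.   ] F [ 0.4  0.3 -0.7] w 62.1 t 10.1667
joints [ 0.67  0.68 -0.11  1.75  0.11  0.72 -0.26]
tool-axes shift mm [12.9 93.9  1. ] turn about y 0.0169 world d mm [ -8. -10. -94.]
```

View pics/c_scene8.png

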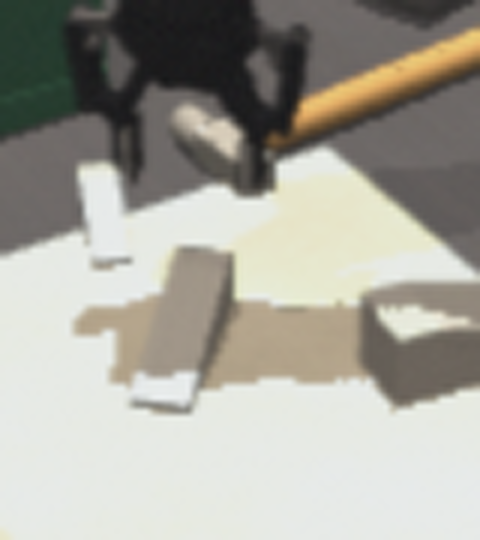

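View pics/c_top8.png

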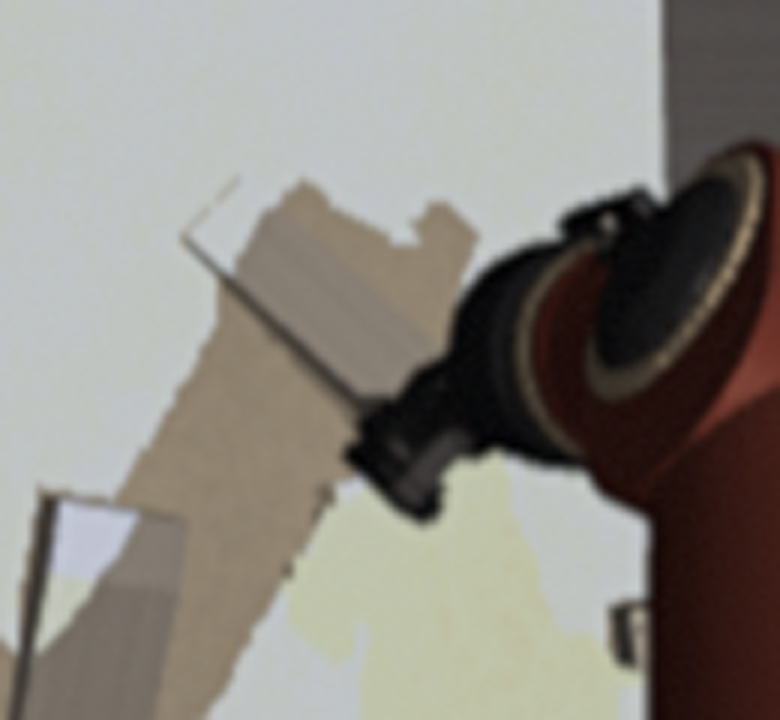

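View pics/top8.png

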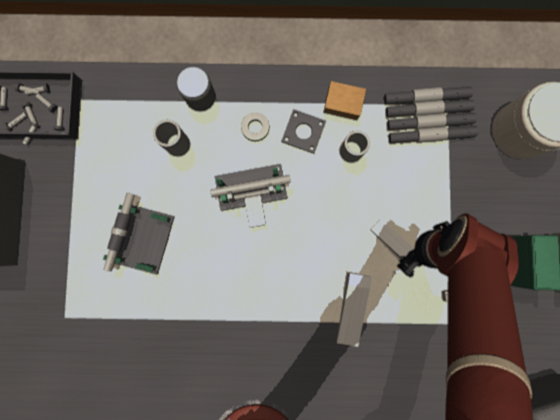

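apply_moves(
  increments=[
    [13,15,1,0.015],
    [0,30,0,0],
    [0,25,0,0],
    [0,12,0,0],
    [0,8,0,0],
    [0,2,0,0],
    [0,0,0,0],
  ],
)

```text
clock: 10.75
ee_pos: [0.4661, -0.3589, 0.0277]
orientation: [-0.274, 0.274, -0.652, 0.652]
ft_force: [0.4, 1.3, -0.3]
gripper_width: 0.0616
```

```bash
python3 - <<'E'
from h import *
s=look("9",(220,120,300,210),None,6)
w=(.4935,-.3303,.7962)
g=place(w,(-38,0,0))[0]
plan(s,(g[0],g[1],.026),w[2]-np.pi/2)
E
```

```text
pos [ 0.4663 -0.3594  0.0283] zang -0.7751 tilt [ 0.002 -0.001 -1.   ] F [-0.9  0.8 -1.5] w 61.7 t 10.8
joints [ 0.67  0.81 -0.09  1.8   0.13  0.53 -0.27]
tool-axes shift mm [-1.8  2.3 -0.9] turn about y -0.0005 world d mm [ 0.6  1.9 -2.3]
```

View pics/c_scene9.png

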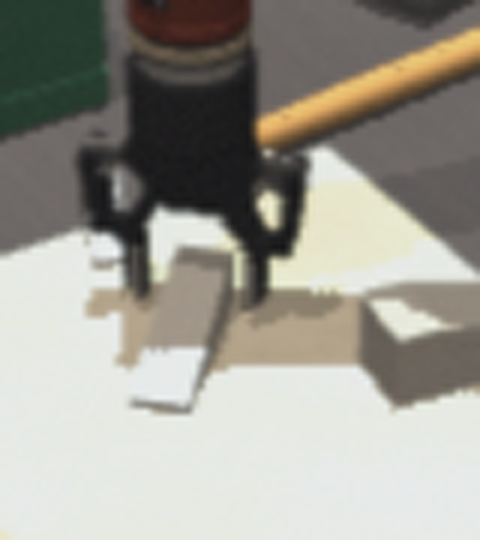

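Fingers straddle wedge B symmetrically; close.

apply_moves(
  increments=[
    [-1,2,-0.5,0],
    [0,0,0,0],
    [0,0,0,0],
    [0,0,0,0],
    [0,0,0,0],
    [0,0,0,0],
  ],
  hand=20,
)

```text
clock: 11.3
ee_pos: [0.4663, -0.3585, 0.0264]
orientation: [-0.274, 0.273, -0.651, 0.652]
ft_force: [-0.8, 0.7, 6.2]
gripper_width: 0.0354
```

```bash
python3 - <<'E'
from h import *
fx=(.6186,.0237,.2027)
g=place(fx,(-185,-50,0))[0];print(g)
rows((.4663,-.3587,.0264),-.7746,[((.4663,-.3587,.12),-.7746,30),((g[0],g[1],.12),-1.368)],vmax=32,wmax=.09)
E
```

```text
[ 0.44745332 -0.06251956  0.        ]
call 0 [[0.0, -23.5, 0.0, -0.0], [0.0, -23.5, 0.0, -0.0], [0.0, -23.0, 0.0, -0.0], [0.0, -23.5, 0.0, -0.0], [-20.0, -0.0, -22.0, 0.06], [-18.5, -0.0, -23.5, 0.06], [-17.0, -0.0, -24.0, 0.06], [-15.5, -0.0, -25.5, 0.055]]
call 1 [[-14.0, -0.0, -26.0, 0.06], [-13.0, -0.0, -27.0, 0.06], [-10.5, -0.0, -27.5, 0.06], [-9.5, -0.0, -28.0, 0.06], [-7.5, -0.0, -28.5, 0.06], [-6.0, -0.0, -29.5, 0.06]]
ends [447.5 -62.3 119.9] -1.3696 rows 14
```

apply_moves(
  increments=[
    [0,-14,0,0],
    [0,-26,0,0],
    [0,-30,0,0],
    [0,-23.5,0,0],
    [-20,0,-22,0.06],
    [-18.5,0,-23.5,0.06],
    [-17,0,-24,0.06],
    [-15.5,0,-25.5,0.055],
  ],
)

```text
clock: 11.97
ee_pos: [0.4572, -0.2385, 0.1186]
orientation: [0.194, -0.194, 0.68, -0.68]
ft_force: [-0.2, 0.5, -1.5]
gripper_width: 0.0348
```

apply_moves(
  increments=[
    [-14,0,-26,0.06],
    [-13,0,-27,0.06],
    [-10.5,0,-27.5,0.06],
    [-9.5,0,-28,0.06],
    [-7.5,0,-28.5,0.06],
    [-6,0,-29.5,0.06],
    [0,0,0,0],
    [0,0,0,0],
  ],
)

```text
clock: 12.63
ee_pos: [0.4467, -0.0594, 0.1185]
orientation: [0.072, -0.073, 0.704, -0.703]
ft_force: [0.3, -1.8, -1.4]
gripper_width: 0.0352
```

```bash
python3 - <<'E'
from h import *
s=look("10",(240,110,340,230),(200,170,320,290),5)
plan(s,(.4475,-.0625,.026),-1.368)
E
```

```text
pos [ 0.447  -0.0627  0.1187] zang -1.3713 tilt [-0.    -0.001 -1.   ] F [-0.3 -0.  -2.5] w 35.1 t 12.7333
joints [ 0.02  0.53  0.11  2.13 -0.11  0.49 -1.16]
tool-axes shift mm [-0.6 92.7 -0.1] turn about y -0.0033 world d mm [  0.5   0.2 -92.7]
```

View pics/c_scene10.png

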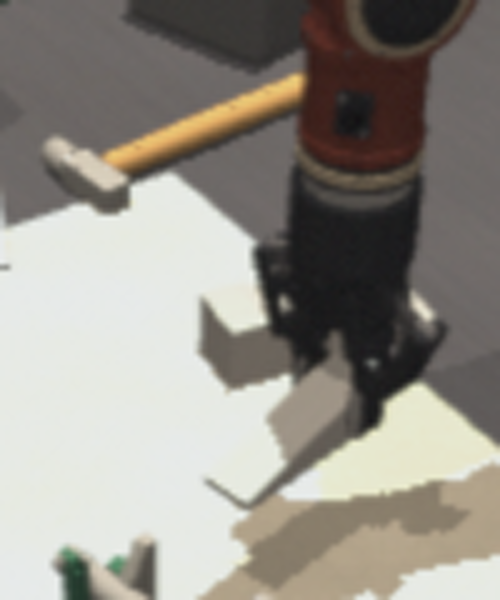

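View pics/c_top10.png

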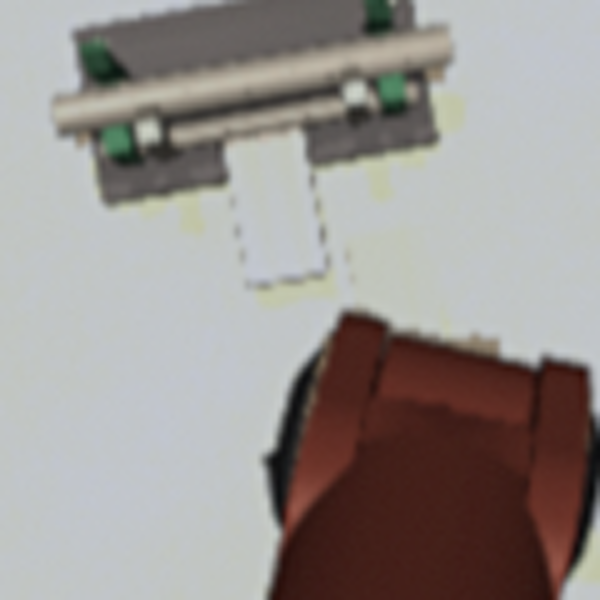

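apply_moves(
  increments=[
    [0,25,0,0],
    [0,30,0,0],
    [0,20,0,0],
    [0,10,0,0],
    [0,5,0,0],
    [0,0,0,0],
    [0,0,0,0],
  ],
)

```text
clock: 13.32
ee_pos: [0.4475, -0.0631, 0.029]
orientation: [-0.07, 0.07, -0.703, 0.704]
ft_force: [-0.4, 0.6, -2.3]
gripper_width: 0.035
```

```bash
python3 - <<'E'
from h import *
s=look("11",(240,150,340,250),(200,170,320,290),6)
plan(s,(.4475,-.0625,.027),-1.368)
E
```

```text
pos [ 0.4479 -0.0625  0.0296] zang -1.3719 tilt [ 0.002 -0.    -1.   ] F [ 0.2 -0.2 -2.8] w 35.5 t 13.4167
joints [ 0.05  0.71  0.06  2.18 -0.14  0.25 -1.14]
tool-axes shift mm [ 0.3  2.6 -0.1] turn about y -0.0039 world d mm [-0.4  0.  -2.6]
```

View pics/c_scene11.png

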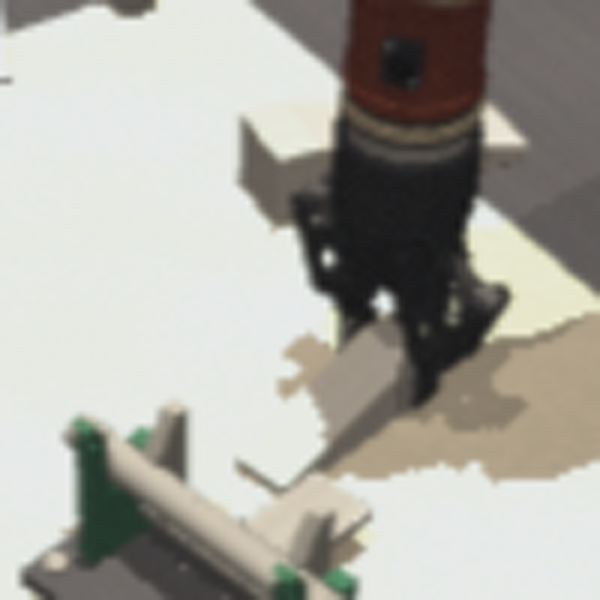

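View pics/c_top11.png

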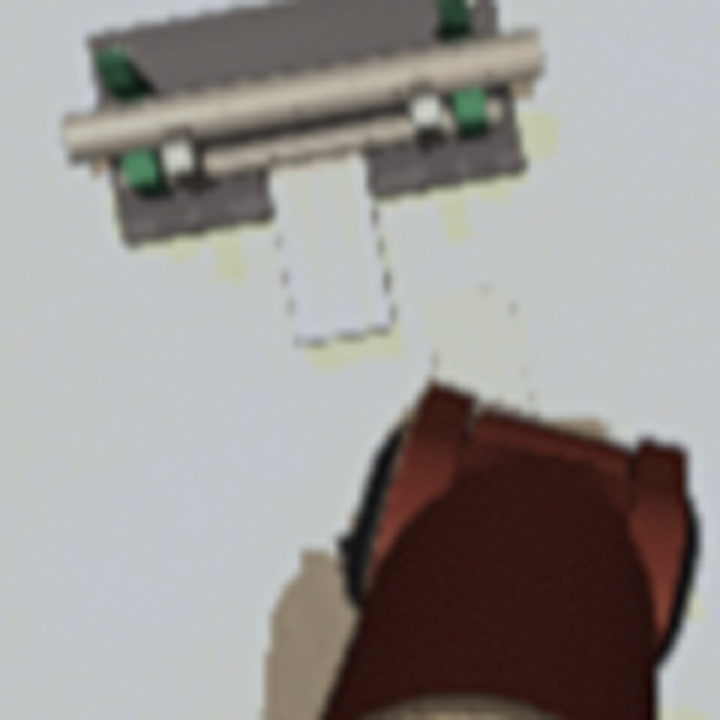

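apply_moves(
  increments=[
    [0,2,0,-0.004],
    [0,0.5,0,0],
    [0,0,0,0],
  ],
)

```text
clock: 13.67
ee_pos: [0.4474, -0.0619, 0.0267]
orientation: [-0.072, 0.072, -0.703, 0.703]
ft_force: [-0.2, -0.6, -2.4]
gripper_width: 0.0352
```

apply_moves(
  increments=[
    [0,0,-10,0],
    [0,0,-15,0],
    [0,0,-15,0],
    [0,0,-9,0],
    [0,0,0,0],
    [0,0,0,0],
  ],
)

```text
clock: 14.17
ee_pos: [0.4373, -0.0132, 0.0264]
orientation: [0.073, -0.073, 0.703, -0.703]
ft_force: [0.6, -0.0, -1.2]
gripper_width: 0.0354
```

```bash
python3 - <<'E'
from h import *
s=look("12",(240,150,340,250),(200,170,320,290),6)
fx=(.6186,.0237,.2027)
g=place(fx,(-150,0,0))[0]
plan(s,(g[0],g[1],.026),-1.368)
E
```

```text
pos [ 0.4375 -0.0145  0.0264] zang -1.3676 tilt [ 0.001 -0.001 -1.   ] F [ 0.2  0.1 -2.1] w 35.3 t 14.2667
joints [-0.06  0.71  0.06  2.22 -0.18  0.22 -1.2 ]
tool-axes shift mm [-35.1   0.4  -1. ] turn about y 0.0004 world d mm [34.1  8.1 -0.4]
```

View pics/c_scene12.png

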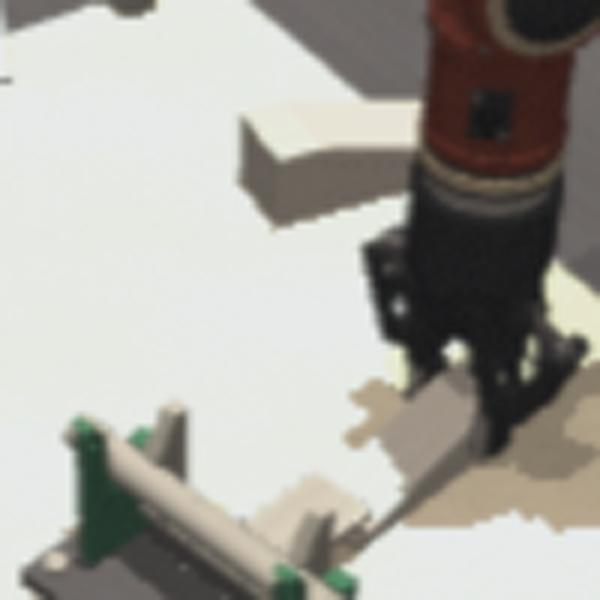

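View pics/c_top12.png

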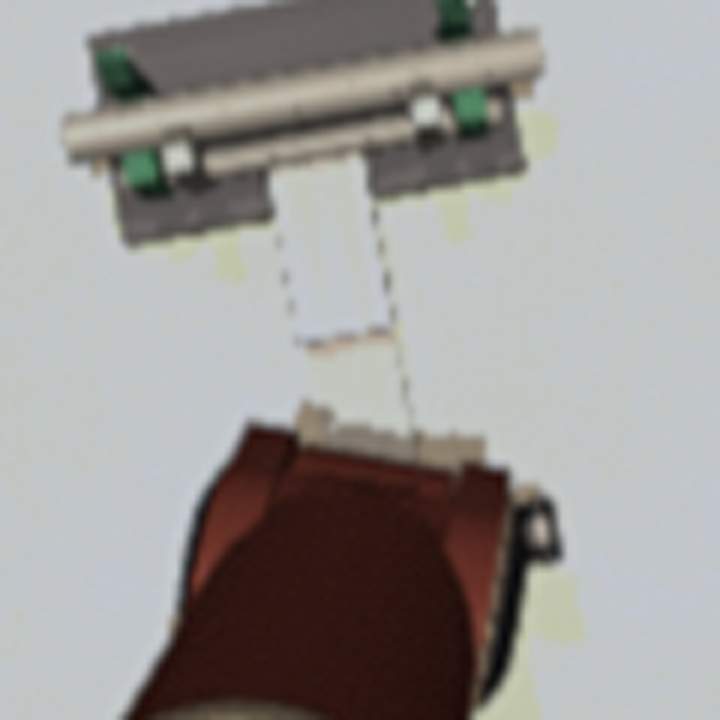

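apply_moves(
  increments=[
    [0,0.3,-1.5,0],
    [-8,0,0,0],
    [-10,0,0,0],
    [-7,0,0,0],
    [-3,0,0,0],
    [0,0,0,0],
  ],
)

```text
clock: 14.77
ee_pos: [0.4643, -0.0075, 0.0264]
orientation: [-0.071, 0.072, -0.703, 0.704]
ft_force: [-1.9, 0.1, 5.2]
gripper_width: 0.0352
```

apply_moves(
  increments=[
    [-2,0,0,0],
    [-2,0,0,0],
    [0,0,0,0],
  ],
)

```text
clock: 15.02
ee_pos: [0.4661, -0.007, 0.0264]
orientation: [0.07, -0.073, 0.704, -0.704]
ft_force: [-5.1, -1.4, 8.7]
gripper_width: 0.0354
```

apply_moves(
  increments=[
    [-2,-0.2,0,0],
    [-2,0,0,0],
    [0,0,0,0],
  ],
)

```text
clock: 15.27
ee_pos: [0.4701, -0.006, 0.0264]
orientation: [0.07, -0.073, 0.704, -0.703]
ft_force: [-5.2, -2.2, 7.3]
gripper_width: 0.0351
```

apply_moves(
  increments=[
    [-2,0,0,0],
    [0,0,0,0],
  ],
)

```text
clock: 15.43
ee_pos: [0.4702, -0.006, 0.0264]
orientation: [0.068, -0.074, 0.704, -0.703]
ft_force: [-9.5, -2.1, 10.8]
gripper_width: 0.0353
```

apply_moves(
  increments=[
    [-2,0,0,0],
    [-2,0,0,0],
    [0,0,0,0],
  ],
)

```text
clock: 15.68
ee_pos: [0.4705, -0.0058, 0.0263]
orientation: [0.066, -0.077, 0.704, -0.703]
ft_force: [-14.0, -3.0, 15.7]
gripper_width: 0.0353
```

apply_moves(
  increments=[
    [-2,0,0,0],
    [-2,0,0,0],
    [0,0,0,0],
    [0,0,0,0],
  ],
)

```text
clock: 16.02
ee_pos: [0.4708, -0.0056, 0.0262]
orientation: [0.063, -0.079, 0.704, -0.703]
ft_force: [-18.1, -4.2, 20.3]
gripper_width: 0.0351
```

apply_moves(
  increments=[
    [-2,0,0,0],
    [-1,0,0,0],
    [0,0,0,0],
  ],
)

```text
clock: 16.27
ee_pos: [0.4709, -0.0055, 0.0262]
orientation: [0.061, -0.081, 0.704, -0.703]
ft_force: [-22.0, -5.5, 24.5]
gripper_width: 0.0349
```

```bash
python3 - <<'E'
from h import *
s=look("13",(240,150,340,250),(200,170,320,290),6)
fx=(.6186,.0237,.2027)
g=place(fx,(-150,0,0))[0]
plan(s,(g[0],g[1],.026),-1.368)
E
```

```text
pos [ 0.4709 -0.0055  0.0262] zang -1.3696 tilt [-0.029 -0.002 -1.   ] F [-21.   -5.   23.4] w 35.1 t 16.3667
joints [-0.09  0.73  0.09  2.11 -0.18  0.34 -1.23]
tool-axes shift mm [-0.5  0.1  1.1] turn about y -0.0016 world d mm [ 0.7 -1.  -0.2]
```

View pics/c_scene13.png

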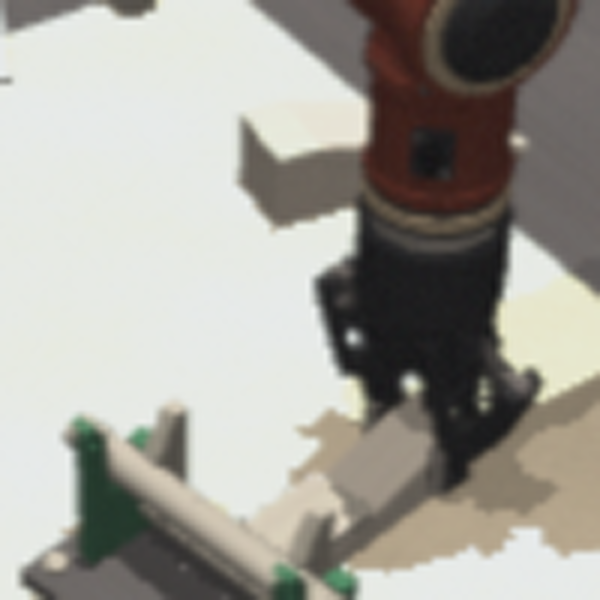

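View pics/c_top13.png

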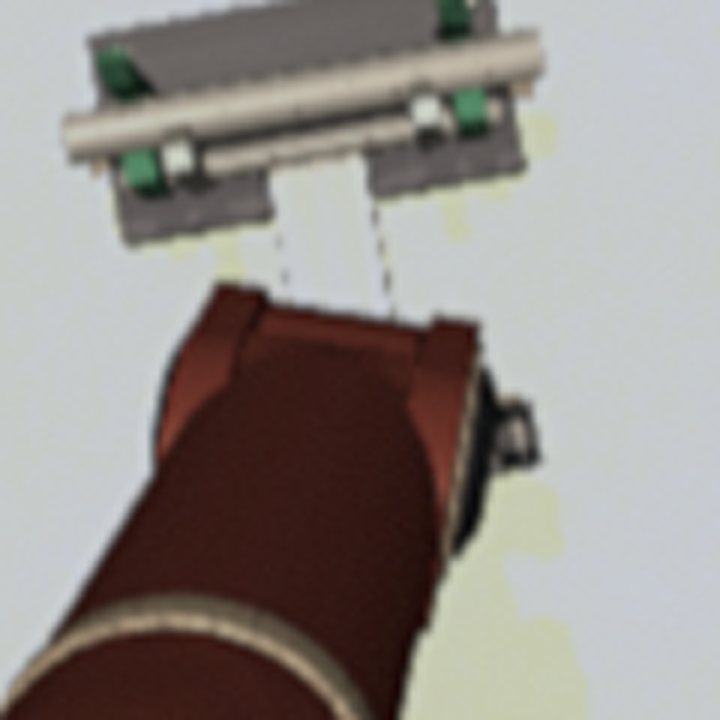

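apply_moves(
  increments=[
    [4,0,0,0],
    [4,0,0,0],
    [0,0,0,0],
  ],
)

```text
clock: 16.62
ee_pos: [0.4709, -0.0055, 0.0262]
orientation: [0.067, -0.076, 0.704, -0.703]
ft_force: [-9.6, -2.8, 11.7]
gripper_width: 0.0352
```

apply_moves(
  increments=[
    [3,0,0,0],
    [0,0,0,0],
    [0,0,0,0],
  ],
)

```text
clock: 16.87
ee_pos: [0.4709, -0.0055, 0.0262]
orientation: [0.069, -0.074, 0.704, -0.703]
ft_force: [-6.7, -1.7, 7.9]
gripper_width: 0.0356
```

apply_moves(
  increments=[
    [0,0,0,0],
    [0,0,0,0],
    [0,0,0,0],
    [0,0,0,0],
  ],
  hand=60,
)

```text
clock: 17.2
ee_pos: [0.4754, -0.0045, 0.0262]
orientation: [0.073, -0.071, 0.703, -0.703]
ft_force: [0.3, -0.5, 0.0]
gripper_width: 0.0599
```

```bash
python3 - <<'E'
from h import *
s=look("14",(240,150,340,250),None,6)
fx=(.6186,.0237,.2027)
g=place(fx,(-150,0,0))[0]
plan(s,(g[0],g[1],.026),-1.368)
E
```

```text
pos [ 0.4751 -0.0045  0.0262] zang -1.3667 tilt [ 0.002  0.    -1.   ] F [0.1 0.1 0.1] w 60.3 t 17.25
joints [-0.09  0.73  0.08  2.12 -0.18  0.3  -1.22]
tool-axes shift mm [3.8 0.2 1.2] turn about y 0.0013 world d mm [-3.4 -2.  -0.2]
```

View pics/c_scene14.png

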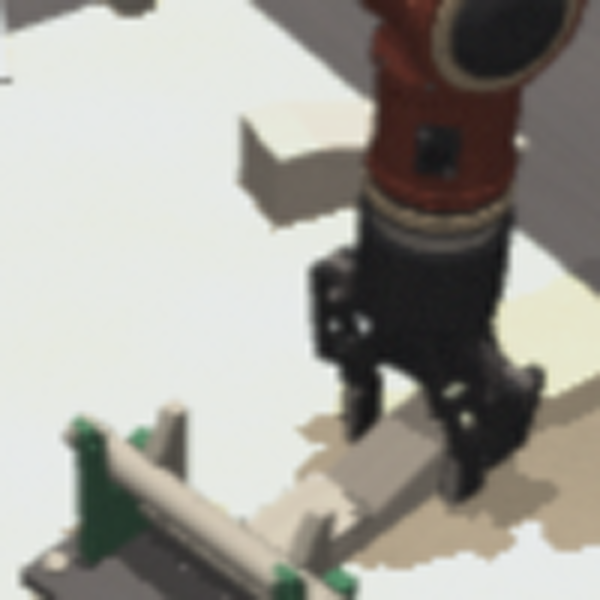

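apply_moves(
  increments=[
    [0,-15,0,0],
    [0,-30,0,0],
    [0,-38,0,0],
    [0,-38,0,0],
    [0,-20,20,0],
    [0,0,38,0],
    [0,0,38,0],
    [0,0,38,0],
  ],
)

```text
clock: 17.92
ee_pos: [0.5022, -0.137, 0.1682]
orientation: [-0.074, 0.072, -0.703, 0.704]
ft_force: [1.4, 0.1, -0.7]
gripper_width: 0.06
```

apply_moves(
  increments=[
    [-10,0,38,0],
    [-10,0,38,0],
    [-10,0,30,0],
    [0,0,0,0],
    [0,0,0,0],
  ],
)

```text
clock: 18.33
ee_pos: [0.5522, -0.2358, 0.1667]
orientation: [-0.071, 0.071, -0.703, 0.704]
ft_force: [0.1, 1.0, 0.1]
gripper_width: 0.06
```

```bash
python3 - <<'E'
from h import *
s=look("15",(230,170,330,280),(200,150,320,270),6)
plan(s,(.5,-.3,.16),-1.368)
E
```

```text
pos [ 0.5518 -0.2321  0.1667] zang -1.3657 tilt [-0.001  0.002 -1.   ] F [0.3 0.3 0.8] w 60.0 t 18.4333
joints [ 0.27  0.63  0.15  1.68 -0.12  0.84 -0.89]
tool-axes shift mm [64.5  6.6 55.9] turn about y 0.0023 world d mm [-51.8 -67.9  -6.7]
```

View pics/c_scene15.png

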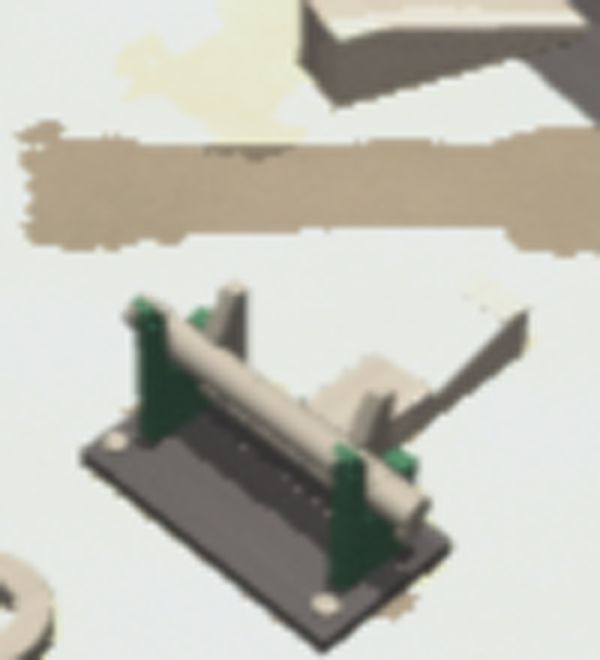

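View pics/c_top15.png

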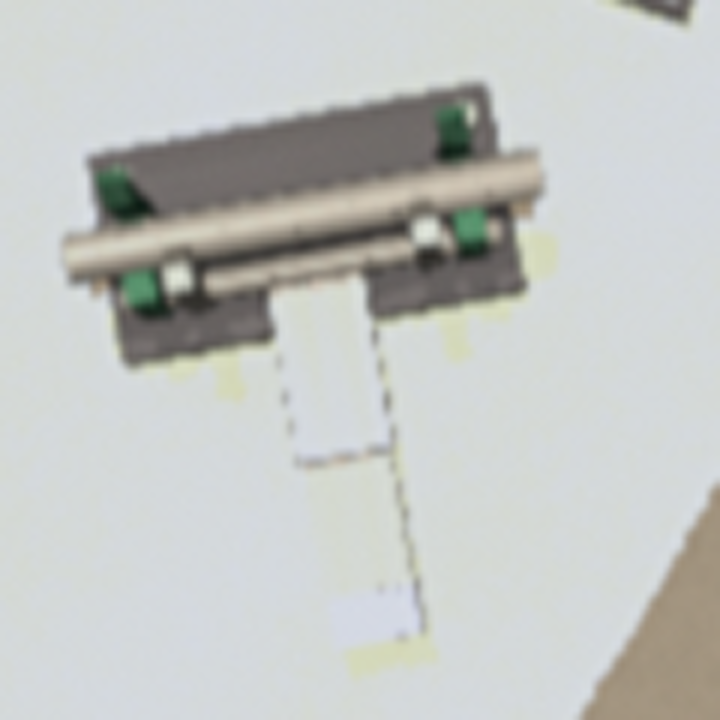

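View pics/top15.png

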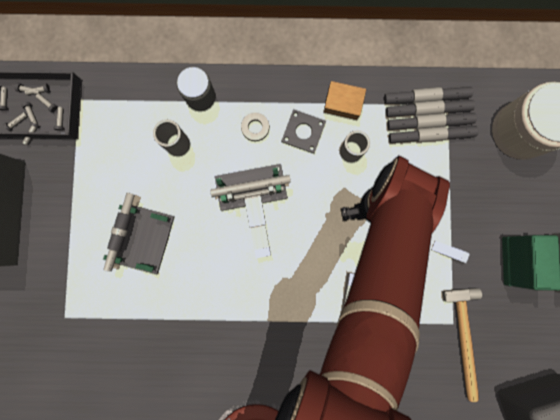

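```bash
python3 - <<'E'
from h import *
ct,cs=cam("top"),cam("scene");fx=(.6186,.0237,.2027)
F=lambda P:((place(fx,[0,0,0])*0)[0],)
def loc(p): d=np.array(p[:2])-fx[:2];c,s=np.cos(fx[2]),np.sin(fx[2]);return np.round([1000*(c*d[0]+s*d[1]),1000*(-s*d[0]+c*d[1])],1)
o=(200,150,6)
for q,z in(((66,256),.065),((543,173),.065),((330,603),.036),((382,645),.036),((418,585),.036)):print("top",q,loc(back(ct,un(q,*o),z)))
o=(230,170,6)
for q,z in(((130,308),.065),((418,512),.065),((528,308),.036),((528,345),0.)):print("scene",q,loc(back(cs,un(q,*o),z)))
tt=cv2.imread("pics/c_top15.png");ss=cv2.imread("pics/c_scene15.png")
for P,cl in(([(-172,18,36),(-172,-18,36),(-152,-18,36),(-152,18,36)],1),([(-152,-18,36),(-95,-18,20)],0),([(-172,-18,36),(-172,-18,0),(-95,-18,0)],0),([(-172,18,36),(-172,18,0),(-95,18,0)],0),([(-95,20,28),(-95,-20,28),(-95,-20,20),(-95,20,20)],1),([(0,-95,65),(0,95,65)],0),([(-17,43,100),(-5,43,76)],0),([(-17,-53,100),(-5,-53,76)],0)):
    for im,c,o in((tt,ct,[200,150]),(ss,cs,[230,170])):
        q=(proj(c,place(fx,P))-o+.5)*6-.5
        cv2.polylines(im,[np.round(q).astype(np.int32)],bool(cl),(0,0,255),1,cv2.LINE_AA)
cv2.imwrite("pics/v.png",cv2.resize(np.hstack([tt[:660],ss]),None,fx=.6,fy=.6,interpolation=cv2.INTER_AREA))
E
```

```text
top (66, 256) [ 0.8 92.5]
top (543, 173) [ -1.7 -98.5]
top (330, 603) [-152.1   16.4]
top (382, 645) [-172.3   -1. ]
top (418, 585) [-151.6  -19.5]
scene (130, 308) [  1.2 -97.1]
scene (418, 512) [-2.3 93.3]
scene (528, 308) [-166.8   21.5]
scene (528, 345) [-176.5   17.4]
```

View pics/v.png

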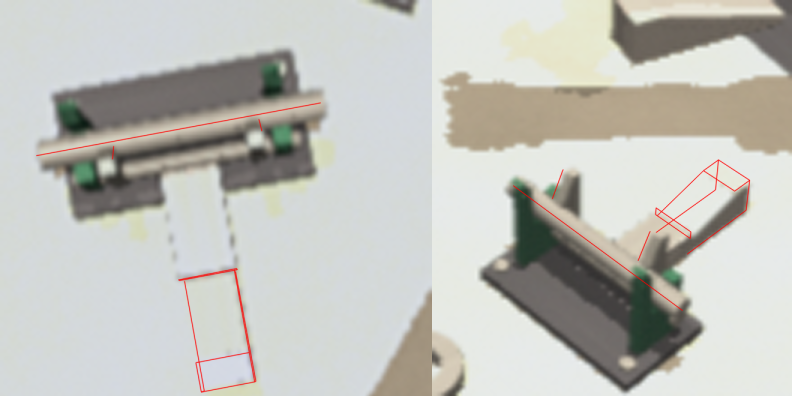

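```bash
python3 - <<'E'
from bench import arm
print(arm.job_done(), arm.get_state()["clock"])
E
```

```text
the job is handed in; nothing more can be done
the job is handed in; nothing more can be done
```

The rod is seated in the fork clip, the jaw is locked with the wedge, and the job is handed in at about 18.5 s. `arm.job_done()` gives no verdict, so what follows rests on my own checks.

**Rod:** I took the plain rod from the rest and pushed it down past the jaw until I felt the fork floors. Its centre is about 3 mm off along the fork line, its axis came to 65 mm height, and the jaw's noses are back in their closed position in the pictures.

**Wedge:** Of the three wedges, I used the one measuring about 122 × 34 mm (top image pixel 392,243). The other two measured about 170 × 55 mm and 88 × 25 mm. The clip is too near the robot's minimum reach to start well back from the tail. I therefore lowered the wedge beside the tail, slid it across to the middle and pushed it in along the bench.

- **Jam:** it stopped moving while the force rose to about 22 N.
- **Depth:** in the last pictures its thin end is about 43 mm past the tail's edge, as expected.
- **Centring:** it is within about 2 mm of the tail's middle.

**Everything else:** the gripper is open and clear of everything. In the last pictures the stepped shaft, sleeves, bearing ring and flange plate look unmoved.

**Disagreements:** before the insertion, the two cameras differed by about 2 mm on the position of the fork's upper part. The gripper also read 18 mm on the 20 mm rod. Neither affected the job, and no check failed.

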